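# Return the spent respirator cartridges

### The arm

A 6-joint arm with a two-finger parallel gripper is mounted at the origin on the work surface. World frame = base frame: x ahead of the robot, y to its left, z up, the work surface at z = 0. Lengths are in m, angles in rad, forces in N, time in s.
With the tool pointing down it reaches from about 0.425 to 0.95 m from the base axis. Payload 14.7 kg.
Tool frame: the origin (TCP) lies at the very end of the fingers, on their centre line; the grasp point (between the pads) lies 19 mm behind it (ctrl.grip_depth is the distance from the TCP to the grasp point, in m); z points along the fingers, y is the line along which they close (so a half turn about z gives the same grasp; the last joint's range is limited). The gripper opens to 85 mm and grips with 20 to 120 N. Pads are 22 mm wide; open, the fingers measure 114 mm over their backs; the gripper's body (76 mm by 85 mm) begins 54 mm behind the grasp point. The pads swing forward as they close: fully open they stand 13 mm farther back than shut.
Start: joints at [1.06, 0.48, 1.596, -0, 1.065, -0.047], TCP at [0.291, 0.581, 0.231] pointing down, gripper open.
Joint ranges: [-2.75, 2.75], [-0.82, 2.05], [0.23, 2.67], [-1.56, 4.7], [0.09, 2.69], [-2.92, 2.92]. Speed limits (rad/s): [1.89, 1.89, 2.39, 3.01, 3.01, 3.01].

### API

Orientations are given as a rotation vector (axis times angle).
In Python, from rig import ctrl gives the robot as it stands. The module is installed in compiled form; this text tells all that it offers.
- The arm moves only by the tool apply_moves, never from a script. Its argument "motion" is a list of rows, each an object of numbers: "fingers": the gripper's target within -1 to 1 (fully open at 1, half-way at 0, shut at -1); "dx", "dy", "dz": the shift along the world's x, y, z in mm; "rx", "ry", "rz": the turn, a rotation vector about the world's x, y, z in degrees. A call has exactly 8 rows; each row is the pose to reach, as a shift and turn from the pose commanded when the call began; what a row does not reach only later rows make up. A row lasts 1/10 s, in which the tool goes at most 50 mm and 8.59 degrees, less where a joint would pass 70% of its speed; a pose out of reach is approached as far as the arm can. A call with a gripper value outside its range is refused whole. The fingers move at their own pace and stop on an object; "force" is the grip in N (left out, the last holds). Time passes only in rows, so rows that repeat a pose let the fingers close, or fill a call up. It gives the time, the measured TCP pose, the force, the opening and the grip force at its end, in the units of the state.
- ctrl.read_state(): the state, without advancing time (a new reading comes with each control period).
- ctrl.read_camera(name): name is "side" or "top"; returns the picture (400x640x3 uint8, blue, green, red); there is no depth.
- ctrl.camera_params(name): a dict with "fx", "fy", "cx", "cy" (pixels), "distortion" ([k1, k2, p1, p2, k3] as OpenCV has them; the pictures are not rectified), "position" and "rotation" of the camera in the world. Camera axes: x right, y up, looking along -z (the intrinsics and any distortion apply to the point x, -y, -z); pixel columns grow to the right and rows downward; lengths in m; the calibration is good to about 2 mm. A picture is of the moment at which its call begins. camera_params takes no time and is no camera call.
- ctrl.hand_in(): hands the job in; it is judged then, once.
Trained networks look in the newest picture that a camera, given by its name, has taken for a name from the list of things; names that differ only in an ending like _2 or _b are one class to them, and where a whole thing is asked for, a point or a joint stands for the part that bears it (a point fixed in the world has none). Each returns a list of dicts, best first, with "conf" (0 to 1); they miss things now and then, are a little off and sometimes report something else, mostly with a low value. They report only what shows in the picture. A call takes as long as a camera call. They do not tell look-alikes from the thing itself.
- ctrl.find_in(camera, label): "centre" ([x, y, z] in m, in the coordinates of the camera as it stood for that picture, good to about 4 mm: the middle of the surface that is visible of it).
- ctrl.landmark_of(camera, label): "centre" ([x, y, z] in m, in the coordinates of the camera as it stood for that picture, good to about 4 mm: a listed point, or the origin of a listed thing).
The state is a dict: "t": time; "joints": joint angles; "joint_velocities": joint speeds; "joint_efforts": joint torques, N m; "tool_pos": TCP position; "tool_rot": TCP orientation; "ft_force": force on the tool from outside, world axes, zero at the start; "moment": the same for the moment, N m; "width": finger opening in m; "gripper_force": force on a finger pad.
Only numpy, scipy, OpenCV 4.12 (cv2) and the standard library are available. Lean on these libraries where they do the work, as an engineer would, in place of code of your own. Each camera call takes 0.05 s, during which the arm holds its last target. There are 200 camera calls.

### The job

Lay the spent round respirator cartridges one at a time on the deck of the returns station, between its plunger and the flap, and each time push the sprung plunger fully home and let it spring back, so that the plunger and not your fingers sends the cartridge through the flap into the bin. When every round cartridge on the table is in the bin and the flap has shut, and only then, lock the station by turning its dial until the pointer is on the long zero mark. Leave everything else where it is.

Things in the scene. Friction and masses are not known exactly. Their poses are not given: they have to be found in the camera images.
- station: returns station for spent cartridges, fixed on the table (place and yaw vary). Origin at table height under the middle of the flap; +x is the way the plunger pushes (towards the bin), +y left, z up. In its frame, in mm as below: flat metal deck with its top at z 150, x -200 to -4, y -80 to 80, with 8 mm high rims at y +-77 from x -104 to -4; lock pedestal x -110 to 0, y 80 to 180, top z 140
- flap_mouth (a point): middle of the flap opening's sill (station 0, 0, 150). The upright frame is 8 mm thick; the opening runs from y -51 to 51 and z 150 to 206, the frame's top is at z 220
- bin_floor (a point): point on the bin's slippery floor behind the flap (station 100, 0, 6). Inside, the bin is x 0 to 240, y -80 to 80, with a steep slippery steel slide down from the sill to x 50; a fixed clear hood covers it, top at z 224, so that the flap is the only way in
- load_spot (a point): point on the deck top in front of the flap (station -57, 0, 150), where a cartridge is laid: within 15 mm of it, it goes through the flap when the plunger is pushed home; farther off sideways it catches on the flap frame
- ram (a joint): travel of the sprung plunger in m along station +x: 0 sprung back, 0.090 fully home; the spring takes 4 N at the start, 10 N at the end, and brings it back by itself in under a second. Its black pusher plate (90 wide, z 153 to 183) has its front face at station x -100 when back, -10 when home
- ram_handle (a point): on the rear (robot-side) face of the plunger's black upright hand plate, on its centre line at station z 200; the plate is 60 wide, 10 thick, z 153 to 221, rear face at station x -167 when back; push it along station +x with the closed fingers. The deck behind it is clear
- flap (a joint): angle in rad of the sprung steel flap, hinged at its top edge, 94 x 48 mm: 0 hanging shut, opens inwards to 1.5; a light spring shuts it
- dial (a joint): angle in rad of the lock dial's pointer from the long white zero mark: 0 when the white pointer on the grip lies on the mark (which points along station +x), positive anticlockwise seen from above; turns from -0.6 to 2.4 with light friction (0.04 N m) and stays where it is left
- dial_grip (a point): on the lock dial's vertical axis, 24 mm above the bezel (station x -55, y 135, z 168), mid-grip of the black bar 50 mm long, 14 mm wide, from z 151 to 179, standing on a flat disc 54 mm across; the point's x axis lies along the bar, towards the pointer end, and turns with the dial
- cart0: spent round respirator cartridge, plain black drum 60 mm across and 30 mm high, with a grey spigot 34 mm across and 6 mm high on top; 90 g or so; origin at the centre of its underside, z up. May be absent (None at the start)
- cart1: spent round respirator cartridge, plain black drum 60 mm across and 30 mm high, with a grey spigot 34 mm across and 6 mm high on top; 90 g or so; origin at the centre of its underside, z up. May be absent (None at the start)
- cart2: spent round respirator cartridge, plain black drum 60 mm across and 30 mm high, with a grey spigot 34 mm across and 6 mm high on top; 90 g or so; origin at the centre of its underside, z up. May be absent (None at the start)
- cart3: spent round respirator cartridge, plain black drum 60 mm across and 30 mm high, with a grey spigot 34 mm across and 6 mm high on top; 90 g or so; origin at the centre of its underside, z up. May be absent (None at the start)
- square_filter: white rounded rectangular filter, 75 x 60 x 22 mm with a small round spigot on top; a bystander that stays where it is; origin at the middle of its underside
- earmuff: grey domed ear cup, 74 mm across, 43 mm high; a bystander that stays where it is; origin at the middle of its underside
- cup: dark steel cup, rim 80 mm across, 100 mm high; a bystander that stays where it is; origin at the middle of its underside
- goggles: clear safety glasses with black frame and temples, about 135 x 135 x 42 mm; a bystander that stays where it is; origin at the middle of its underside
There are look-alikes about, which are no part of the job. Leave any orange or yellow look-alike of the cart3 alone. What is shaped like the cart0 but green is not meant.

How it is judged:
On the way, in this order (a step that is already met when the one before it is completed fails the run):
1. a first round cartridge lies, let go, on the deck between the sprung-back plunger and the flap (((x of cart0 in the frame of station between -0.1 and -0.015 m and y of cart0 in the frame of station between -0.045 and 0.045 m and z of cart0 in the frame of station between 0.14 and 0.19 m and contact force between the fingers and cart0 below 0.1 N) or (x of cart1 in the frame of station between -0.1 and -0.015 m and y of cart1 in the frame of station between -0.045 and 0.045 m and z of cart1 in the frame of station between 0.14 and 0.19 m and contact force between the fingers and cart1 below 0.1 N) or (x of cart2 in the frame of station between -0.1 and -0.015 m and y of cart2 in the frame of station between -0.045 and 0.045 m and z of cart2 in the frame of station between 0.14 and 0.19 m and contact force between the fingers and cart2 below 0.1 N) or (x of cart3 in the frame of station between -0.1 and -0.015 m and y of cart3 in the frame of station between -0.045 and 0.045 m and z of cart3 in the frame of station between 0.14 and 0.19 m and contact force between the fingers and cart3 below 0.1 N)) and value of joint ram below 0.008 m), for 0.2 s.
2. the plunger is pushed fully home, the first time (value of joint ram above 0.083 m), for 0.05 s.
3. a second round cartridge lies, let go, on the deck between the sprung-back plunger and the flap (all of step 1), for 0.2 s.
4. the plunger is pushed fully home, the second time (value of joint ram above 0.083 m), for 0.05 s.
5. a third round cartridge lies, let go, on the deck between the sprung-back plunger and the flap (all of step 3), for 0.2 s.
6. the plunger is pushed fully home, the third time (value of joint ram above 0.083 m), for 0.05 s.
7. all round cartridges are in the bin, plunger sprung back, flap shut (x of cart0 in the frame of station between -0.012 and 0.25 m and y of cart0 in the frame of station between -0.085 and 0.085 m and z of cart0 in the frame of station between -0.01 and 0.145 m and x of cart1 in the frame of station between -0.012 and 0.25 m and y of cart1 in the frame of station between -0.085 and 0.085 m and z of cart1 in the frame of station between -0.01 and 0.145 m and x of cart2 in the frame of station between -0.012 and 0.25 m and y of cart2 in the frame of station between -0.085 and 0.085 m and z of cart2 in the frame of station between -0.01 and 0.145 m and x of cart3 in the frame of station between -0.012 and 0.25 m and y of cart3 in the frame of station between -0.085 and 0.085 m and z of cart3 in the frame of station between -0.01 and 0.145 m and value of joint ram below 0.008 m and value of joint flap below 0.12 rad), for 0.2 s.
8. then the lock dial is turned until its pointer is on the zero mark (value of joint dial between -0.1 and 0.1 rad), for 0.2 s.
At the end, for the whole second after the job is handed in: every round cartridge present is in the bin below deck level, the plunger is back (under 8 mm), the flap is shut (under 0.12 rad), and the dial pointer is within 0.1 rad of the zero mark (all of step 7 and all of step 8); the robot touches nothing.
It fails at once if a cartridge is pushed or carried through the flap by the fingers instead of the plunger ((x of cart0 in the frame of station between -0.012 and 0.1 m and z of cart0 in the frame of station between 0.13 and 0.19 m and y of cart0 in the frame of station between -0.06 and 0.06 m and contact force between the fingers and cart0 above 0.5 N) or (x of cart1 in the frame of station between -0.012 and 0.1 m and z of cart1 in the frame of station between 0.13 and 0.19 m and y of cart1 in the frame of station between -0.06 and 0.06 m and contact force between the fingers and cart1 above 0.5 N) or (x of cart2 in the frame of station between -0.012 and 0.1 m and z of cart2 in the frame of station between 0.13 and 0.19 m and y of cart2 in the frame of station between -0.06 and 0.06 m and contact force between the fingers and cart2 above 0.5 N) or (x of cart3 in the frame of station between -0.012 and 0.1 m and z of cart3 in the frame of station between 0.13 and 0.19 m and y of cart3 in the frame of station between -0.06 and 0.06 m and contact force between the fingers and cart3 above 0.5 N)).
It fails at once if a bystander (rectangular filter, ear cup, cup, glasses) is moved more than 5 cm (distance of any of square_filter, earmuff, cup, goggles from where it was at the start of the episode above 0.05 m).
Of cart0, cart1, cart2, cart3 only 3 to 4 are there at a start; the rules pass over those that are not, and their reading is None.
At some moment in a run one of cart0, cart1, cart2, cart3 may be knocked a few centimetres aside while the robot is not near it.
Once in a run the grip may slacken for a moment while it holds something.
It also fails if it takes over 210 s, if anything falls off the work surface, if the arm or the gripper's body presses on something with over 40 N, if the wrist force passes 120 N, or if a joint passes its speed limit or range.

## Working session

There is one attempt and no reset: what is moved stays moved. The work goes in short steps, Python scripts to look and compute and a tool call to move; the robot and the scene stay as the last step left them, time stands still between calls to the robot, and variables do not carry over. Pictures are saved under pics/ and viewed, at most 14 in all, crops included, and the job is handed in when it is done.

Besides the shell and the picture viewer there is one more tool, called after "Call:" as name(argument=value, ...), one argument or row to a line, values as JSON. apply_moves: Moves the arm, as the interface text tells. Its arguments: {"type":"object","properties":{"motion":{"type":"array","items":{"type":"object","properties":{"fingers":{"type":"number"},"dx":{"type":"number"},"dy":{"type":"number"},"dz":{"type":"number"},"rx":{"type":"number"},"ry":{"type":"number"},"rz":{"type":"number"}}}},"force":{"type":"number"}},"required":["motion"]}

```bash
mkdir -p pics; cat > h.py <<'E'
import numpy as np, cv2
from scipy.spatial.transform import Rotation as R
from rig import ctrl
def cam(n):
    p=ctrl.camera_params(n); Rm=np.array(p["rotation"],float)
    if Rm.shape!=(3,3): Rm=R.from_rotvec(Rm).as_matrix()
    K=np.array([[p["fx"],0,p["cx"]],[0,p["fy"],p["cy"]],[0,0,1]]); return p,K,Rm,np.array(p["position"]),np.array(p["distortion"],float)
def w(n,c):
    _,_,Rm,t,_=cam(n); return Rm@np.array(c)+t
def pix(n,P):
    _,K,Rm,t,d=cam(n); c=(np.atleast_2d(P)-t)@Rm; c=c*[1,-1,-1]
    return cv2.projectPoints(c.reshape(-1,1,3),np.zeros(3),np.zeros(3),K,d)[0].reshape(-1,2)
def ray(n,uv):
    _,K,Rm,t,d=cam(n); q=cv2.undistortPoints(np.array([[uv]],float),K,d).ravel()
    return t,Rm@np.array([q[0],-q[1],-1])
def onz(n,uv,z):
    t,v=ray(n,uv); return t+v*(z-t[2])/v[2]
def tri(uv1,uv2,a="top",b="side"):
    t1,v1=ray(a,uv1);t2,v2=ray(b,uv2)
    s=np.linalg.lstsq(np.c_[v1,-v2],t2-t1,rcond=None)[0]
    p,q=t1+s[0]*v1,t2+s[1]*v2
    return (p+q)/2,np.linalg.norm(p-q)
def snap(n,f):
    im=ctrl.read_camera(n); cv2.imwrite("pics/"+f,im); return im
E
python3 - <<'E'
from h import *
for n in("top","side"):
    snap(n,n+"0.png"); p=cam(n); print(n,p[0])
    for l in ["cart0","station","flap_mouth","load_spot","ram_handle","dial_grip","square_filter","earmuff","cup","goggles"]:
        for f in("find_in","landmark_of"):
            if l in("flap_mouth","load_spot") and f=="find_in": continue
            try: print(l,f,[(np.round(w(n,r["centre"]),3).tolist(),round(r["conf"],2)) for r in getattr(ctrl,f)(n,l)])
            except Exception as e: print(l,f,e)
print(ctrl.read_state())
E
```

```text
top {'fx': 372.71987506661424, 'fy': 372.71987506661424, 'cx': 322.8042360851849, 'cy': 206.2879424599282, 'distortion': array([-0.00981538,  0.        ,  0.        ,  0.        ,  0.        ]), 'position': array([0.41344491, 0.10962024, 1.13800321]), 'rotation': array([ 0.14336858, -0.12604132, -1.59346442])}
cart0 find_in [([0.584, -0.33, 0.033], 0.92), ([0.437, -0.18, 0.033], 0.91), ([0.531, -0.098, 0.032], 0.86), ([0.404, 0.435, 0.034], 0.8), ([0.588, -0.193, 0.037], 0.73), ([0.64, 0.053, 0.169], 0.72), ([0.421, 0.328, 0.033], 0.71), ([0.458, 0.226, 0.035], 0.65), ([0.639, 0.066, 0.21], 0.6), ([0.671, -0.126, 0.032], 0.57)]
cart0 landmark_of [([0.588, -0.199, 0.006], 0.92), ([0.536, -0.101, 0.002], 0.91), ([0.405, 0.437, 0.003], 0.85), ([0.675, -0.127, -0.002], 0.81), ([0.418, 0.329, 0.002], 0.66), ([0.585, -0.337, 0.002], 0.65), ([0.434, -0.185, 0.001], 0.57), ([0.46, 0.228, 0.004], 0.53)]
station find_in [([0.642, 0.07, 0.21], 0.59), ([0.7, -0.233, 0.031], 0.26)]
station landmark_of [([0.644, 0.052, 0.005], 0.9), ([0.595, 0.187, 0.169], 0.6)]
flap_mouth landmark_of [([0.643, 0.
[... 2677 characters left out ...]
1, 0.004], 0.6)]
{'t': 1.9, 'joints': array([ 1.06041818e+00,  4.80205204e-01,  1.59627766e+00,  2.20158084e-05,
        1.06508984e+00, -4.65799783e-02]), 'joint_velocities': array([ 0.00019251, -0.00044669, -0.00015072, -0.00061641, -0.00080347,
       -0.00028029]), 'joint_efforts': array([-1.08412169e-03, -9.50471807e+01, -4.30640137e+01, -1.10692479e-04,
        1.11909245e-03, -9.16542490e-05]), 'tool_pos': array([0.29074516, 0.58136234, 0.23130152]), 'tool_rot': array([-7.22033568e-01, -3.05748100e+00, -3.84505112e-05]), 'ft_force': array([-0.74320251, -1.38730593, -0.24985428]), 'moment': array([0.04487791, 0.01832525, 0.02149094]), 'gripper_force': 0.0, 'width': 0.08541201651237557}
```

View pics/top0.png

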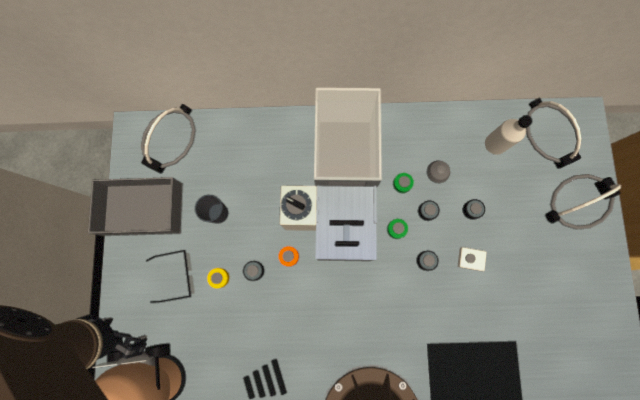

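View pics/side0.png

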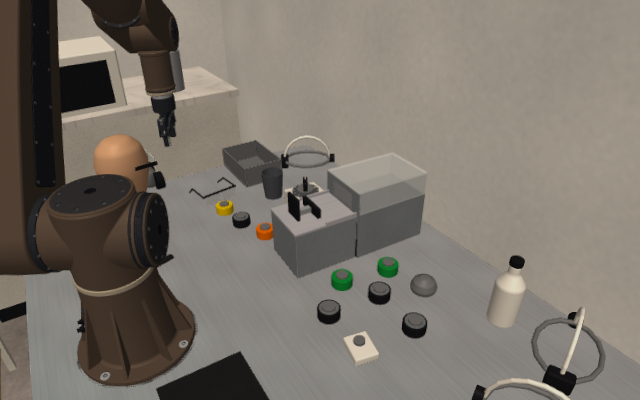

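```bash
python3 - <<'E'
from h import *
im={n:cv2.imread(f"pics/{n}0.png") for n in("top","side")}
for p in [(.586,-.2),(.534,-.101),(.404,.437),(.676,-.13),(.419,.33),(.586,-.337),(.434,-.187),(.462,.226)]:
    o=[]
    for n in im:
        u=pix(n,[(p[0],p[1],.036)])[0]; v=pix(n,[(p[0]+.023,p[1],.03)])[0]
        s=lambda a: np.median(im[n][int(a[1])-1:int(a[1])+2,int(a[0])-1:int(a[0])+2].reshape(-1,3),axis=0).astype(int).tolist()
        o+= [np.round(u).tolist(),s(u),s(v)]
    print(p,o)
E
```

```text
(0.586, -0.2) [[430.0, 209.0], [111, 120, 128], [86, 91, 87], [379.0, 286.0], [88, 93, 97], [89, 92, 95]]
(0.534, -0.101) [[398.0, 227.0], [114, 123, 132], [55, 149, 31], [341.0, 273.0], [88, 93, 97], [72, 119, 70]]
(0.404, 0.437) [[216.0, 277.0], [109, 118, 126], [47, 178, 213], [224.0, 202.0], [88, 93, 97], [53, 151, 185]]
(0.676, -0.13) [[404.0, 181.0], [107, 116, 126], [60, 149, 45], [388.0, 261.0], [88, 93, 97], [72, 120, 71]]
(0.419, 0.33) [[252.0, 271.0], [112, 122, 129], [85, 88, 84], [240.0, 215.0], [88, 93, 97], [82, 85, 87]]
(0.586, -0.337) [[476.0, 208.0], [107, 118, 125], [80, 81, 78], [414.0, 318.0], [88, 93, 97], [87, 90, 91]]
(0.434, -0.187) [[429.0, 261.0], [116, 126, 136], [101, 106, 99], [328.0, 306.0], [88, 93, 97], [89, 93, 96]]
(0.462, 0.226) [[288.0, 255.0], [113, 124, 132], [0, 117, 235], [265.0, 225.0], [88, 93, 97], [53, 89, 182]]
```

Top view: black drums at (252,271), (430,209), (475,209) and (428,260), so there are four. The look-alikes are green at (398,228) and (403,182), orange at (288,256) and yellow at (217,278). The station deck is around (346,220) and the dial at (297,205). The side view agrees, and both cameras' landmarks match to about 3 mm. Station yaw is about -3°.

Call:
apply_moves(
  motion=[
    {"dx": 10, "dy": -20, "dz": 5, "rz": 6, "fingers": 1},
    {"dx": 35, "dy": -68, "dz": 0, "rz": 13},
    {"dx": 60, "dy": -115, "dz": -20, "rz": 20},
    {"dx": 85, "dy": -162, "dz": -50, "rz": 23.6},
    {"dx": 105, "dy": -205, "dz": -80, "rz": 23.6},
    {"dx": 120, "dy": -240, "dz": -100, "rz": 23.6},
    {"dx": 129, "dy": -252, "dz": -120, "rz": 23.6},
    {"dx": 129, "dy": -252, "dz": -120, "rz": 23.6},
  ],
  force=40,
)

```text
invalid input
```

```bash
cat > look.py <<'E'
import sys
from h import *
s=ctrl.read_state(); M=R.from_rotvec(s["tool_rot"]).as_matrix()
print("t",round(s["t"],1),"tcp",np.round(s["tool_pos"],4),"yaw_y",np.degrees(np.arctan2(M[1,1],M[0,1])).round(1),"tilt",np.round(M[:,2],3),"w",round(s["width"],4),"ft",np.round(s["ft_force"],1),s["gripper_force"])
for n in("top","side"):
    im=snap(n,f"last_{n}.png"); out=[]
    for r in ctrl.landmark_of(n,"cart0"):
        P=w(n,r["centre"]); u=pix(n,[P+[0.0,0,.015]])[0].astype(int)
        a=im[max(u[1]-9,0):u[1]+9,max(u[0]-9,0):u[0]+9].reshape(-1,3)
        sat=np.percentile(cv2.cvtColor(a[None],cv2.COLOR_BGR2HSV)[0,:,1],75) if len(a) else 0
        out.append((np.round(P,3).tolist(),round(r["conf"],2),"COL" if sat>120 else "blk"))
    print(n); [print("  ",o) for o in out]
E
python3 look.py
```

```text
t 1.9 tcp [0.2907 0.5814 0.2313] yaw_y 63.4 tilt [-0.  0. -1.] w 0.0854 ft [-0.7 -1.4 -0.2] 0.0
top
   ([0.406, 0.436, -0.0], 0.91, 'COL')
   ([0.672, -0.13, -0.001], 0.87, 'COL')
   ([0.588, -0.2, 0.01], 0.82, 'blk')
   ([0.421, 0.326, 0.005], 0.79, 'blk')
   ([0.458, 0.23, 0.004], 0.7, 'COL')
   ([0.436, -0.19, 0.002], 0.69, 'blk')
   ([0.534, -0.101, -0.001], 0.53, 'COL')
side
   ([0.433, -0.187, 0.001], 0.97, 'blk')
   ([0.532, -0.103, 0.001], 0.93, 'COL')
   ([0.676, -0.13, -0.003], 0.9, 'COL')
   ([0.59, -0.337, 0.001], 0.81, 'blk')
   ([0.402, 0.437, 0.004], 0.81, 'COL')
   ([0.463, 0.222, 0.0], 0.76, 'COL')
   ([0.422, 0.328, -0.001], 0.64, 'blk')
```

Call:
apply_moves(
  motion=[
    {"dx": 10, "dy": -20, "dz": 5, "rx": 0, "ry": 0, "rz": 6, "fingers": 1},
    {"dx": 35, "dy": -68, "dz": 0, "rx": 0, "ry": 0, "rz": 13, "fingers": 1},
    {"dx": 60, "dy": -115, "dz": -20, "rx": 0, "ry": 0, "rz": 20, "fingers": 1},
    {"dx": 85, "dy": -162, "dz": -50, "rx": 0, "ry": 0, "rz": 23.6, "fingers": 1},
    {"dx": 105, "dy": -205, "dz": -80, "rx": 0, "ry": 0, "rz": 23.6, "fingers": 1},
    {"dx": 120, "dy": -240, "dz": -100, "rx": 0, "ry": 0, "rz": 23.6, "fingers": 1},
    {"dx": 129, "dy": -253, "dz": -120, "rx": 0, "ry": 0, "rz": 23.6, "fingers": 1},
    {"dx": 129, "dy": -253, "dz": -120, "rx": 0, "ry": 0, "rz": 23.6, "fingers": 1},
  ],
  force=40,
)

```text
t: 2.9
tool_pos: [0.4195, 0.324, 0.1083]
tool_rot: [-0.086, -3.137, 0.005]
ft_force: [-1.0, 0.7, 0.0]
width: 0.0853
gripper_force: 0.0
```

Call:
apply_moves(
  motion=[
    {"dx": 0, "dy": 0, "dz": -40, "rx": 0, "ry": 0, "rz": 0, "fingers": 1},
    {"dx": 0, "dy": 0, "dz": -80, "rx": 0, "ry": 0, "rz": 0, "fingers": 1},
    {"dx": 0, "dy": 0, "dz": -100, "rx": 0, "ry": 0, "rz": 0, "fingers": 1},
    {"dx": 0, "dy": 0, "dz": -105, "rx": 0, "ry": 0, "rz": 0, "fingers": 1},
    {"dx": 0, "dy": 0, "dz": -105, "rx": 0, "ry": 0, "rz": 0, "fingers": -1},
    {"dx": 0, "dy": 0, "dz": -105, "rx": 0, "ry": 0, "rz": 0, "fingers": -1},
    {"dx": 0, "dy": 0, "dz": -105, "rx": 0, "ry": 0, "rz": 0, "fingers": -1},
    {"dx": 0, "dy": 0, "dz": -105, "rx": 0, "ry": 0, "rz": 0, "fingers": -1},
  ],
  force=40,
)

```text
t: 3.7
tool_pos: [0.4205, 0.3291, 0.0078]
tool_rot: [0.081, 3.139, 0.002]
ft_force: [-2.4, 0.8, 10.8]
width: 0.0586
gripper_force: 44.0
```

Call:
apply_moves(
  motion=[
    {"dx": 0, "dy": 0, "dz": 30, "rx": 0, "ry": 0, "rz": 0, "fingers": -1},
    {"dx": 0, "dy": 0, "dz": 75, "rx": 0, "ry": 0, "rz": 0, "fingers": -1},
    {"dx": 0, "dy": 0, "dz": 120, "rx": 0, "ry": 0, "rz": 0, "fingers": -1},
    {"dx": 0, "dy": 0, "dz": 165, "rx": 0, "ry": 0, "rz": 0, "fingers": -1},
    {"dx": 0, "dy": 0, "dz": 210, "rx": 0, "ry": 0, "rz": 0, "fingers": -1},
    {"dx": 0, "dy": 0, "dz": 245, "rx": 0, "ry": 0, "rz": 0, "fingers": -1},
    {"dx": 20, "dy": -35, "dz": 250, "rx": 0, "ry": 0, "rz": 0, "fingers": -1},
    {"dx": 40, "dy": -70, "dz": 250, "rx": 0, "ry": 0, "rz": 0, "fingers": -1},
  ],
  force=40,
)

```text
t: 4.5
tool_pos: [0.4606, 0.2586, 0.2593]
tool_rot: [0.077, 3.136, 0.004]
ft_force: [1.1, -0.4, -1.1]
width: 0.0585
gripper_force: 44.2
```

Call:
apply_moves(
  motion=[
    {"dx": 20, "dy": -32, "dz": 0, "rx": 0, "ry": 0, "rz": 0, "fingers": -1},
    {"dx": 43, "dy": -70, "dz": 0, "rx": 0, "ry": 0, "rz": 0, "fingers": -1},
    {"dx": 66, "dy": -108, "dz": 0, "rx": 0, "ry": 0, "rz": 0, "fingers": -1},
    {"dx": 89, "dy": -146, "dz": 0, "rx": 0, "ry": 0, "rz": 0, "fingers": -1},
    {"dx": 110, "dy": -180, "dz": 0, "rx": 0, "ry": 0, "rz": 0, "fingers": -1},
    {"dx": 125, "dy": -203, "dz": 0, "rx": 0, "ry": 0, "rz": 0, "fingers": -1},
    {"dx": 125, "dy": -203, "dz": -25, "rx": 0, "ry": 0, "rz": 0, "fingers": -1},
    {"dx": 125, "dy": -203, "dz": -50, "rx": 0, "ry": 0, "rz": 0, "fingers": -1},
  ],
  force=40,
)

```text
t: 5.3
tool_pos: [0.5857, 0.0543, 0.2072]
tool_rot: [0.084, 3.137, 0.0]
ft_force: [0.5, 0.7, -1.0]
width: 0.0584
gripper_force: 44.2
```

```bash
python3 look.py; python3 - <<'E'
from h import *
a=cv2.imread("pics/last_side.png")[140:290,220:440]; b=cv2.imread("pics/last_top.png")[80:270,260:400]
a=cv2.resize(a,None,fx=2.2,fy=2.2,interpolation=2)[:330]; b=cv2.resize(b,None,fx=1.75,fy=1.75,interpolation=2)[:330]
b=cv2.copyMakeBorder(b,0,330-b.shape[0],0,0,0) if b.shape[0]<330 else b
cv2.imwrite("pics/c1.png",np.hstack([a,b]))
E
```

```text
t 5.3 tcp [0.5857 0.0543 0.2072] yaw_y 86.9 tilt [ 0.003  0.    -1.   ] w 0.0584 ft [ 0.5  0.7 -1. ] 44.21422362327576
top
   ([0.584, -0.336, 0.001], 0.68, 'blk')
   ([0.405, 0.438, 0.003], 0.63, 'COL')
   ([0.459, 0.227, -0.001], 0.58, 'COL')
   ([0.534, -0.101, 0.003], 0.5, 'blk')
   ([0.588, 0.054, 0.202], 0.45, 'blk')
   ([0.587, 0.056, 0.146], 0.41, 'blk')
side
   ([0.592, -0.336, 0.0], 0.93, 'blk')
   ([0.584, -0.197, 0.003], 0.91, 'blk')
   ([0.527, -0.105, 0.003], 0.84, 'COL')
   ([0.4, 0.435, 0.003], 0.74, 'COL')
   ([0.438, -0.188, -0.002], 0.7, 'blk')
   ([0.679, -0.128, -0.002], 0.69, 'COL')
   ([0.583, 0.057, 0.199], 0.55, 'blk')
   ([0.463, 0.225, -0.001], 0.54, 'COL')
   ([0.708, -0.24, -0.0], 0.37, 'blk')
```

View pics/c1.png

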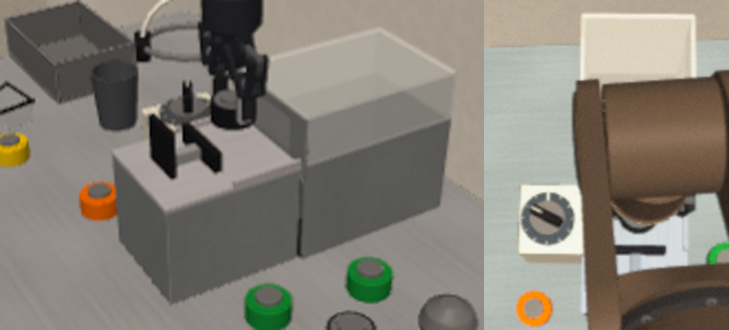

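The crop shows the gripped drum above the deck, between the pusher plate and the flap frame. I'll lower it and let go.

Call:
apply_moves(
  motion=[
    {"dx": 0, "dy": 1, "dz": -25, "rx": 0, "ry": 0, "rz": 0, "fingers": -1},
    {"dx": 0, "dy": 1, "dz": -42, "rx": 0, "ry": 0, "rz": 0, "fingers": -1},
    {"dx": 0, "dy": 1, "dz": -48, "rx": 0, "ry": 0, "rz": 0, "fingers": -1},
    {"dx": 0, "dy": 1, "dz": -49, "rx": 0, "ry": 0, "rz": 0, "fingers": -1},
    {"dx": 0, "dy": 1, "dz": -49, "rx": 0, "ry": 0, "rz": 0, "fingers": 1},
    {"dx": 0, "dy": 1, "dz": -49, "rx": 0, "ry": 0, "rz": 0, "fingers": 1},
    {"dx": 0, "dy": 1, "dz": -49, "rx": 0, "ry": 0, "rz": 0, "fingers": 1},
    {"dx": 0, "dy": 1, "dz": -49, "rx": 0, "ry": 0, "rz": 0, "fingers": 1},
  ],
  force=40,
)

```text
t: 6.3
tool_pos: [0.585, 0.0563, 0.1578]
tool_rot: [0.082, 3.14, 0.0]
ft_force: [-0.0, -0.7, -0.4]
width: 0.0854
gripper_force: 0.0
```

Call:
apply_moves(
  motion=[
    {"dx": 0, "dy": 0, "dz": 20, "rx": 0, "ry": 0, "rz": 0, "fingers": 1},
    {"dx": 0, "dy": 0, "dz": 50, "rx": 0, "ry": 0, "rz": 0, "fingers": 1},
    {"dx": 0, "dy": 0, "dz": 85, "rx": 0, "ry": 0, "rz": 0, "fingers": 1},
    {"dx": -20, "dy": 1, "dz": 105, "rx": 0, "ry": 0, "rz": 0, "fingers": -1},
    {"dx": -60, "dy": 3, "dz": 110, "rx": 0, "ry": 0, "rz": 0, "fingers": -1},
    {"dx": -100, "dy": 5, "dz": 110, "rx": 0, "ry": 0, "rz": 0, "fingers": -1},
    {"dx": -130, "dy": 6, "dz": 110, "rx": 0, "ry": 0, "rz": 0, "fingers": -1},
    {"dx": -142, "dy": 7, "dz": 110, "rx": 0, "ry": 0, "rz": 0, "fingers": -1},
  ],
  force=40,
)

```text
t: 7.1
tool_pos: [0.4401, 0.0633, 0.2676]
tool_rot: [-0.081, -3.14, 0.0]
ft_force: [-0.7, 0.3, 1.4]
width: 0.0125
gripper_force: 0.0
```

```bash
python3 - <<'E'
from h import *
s=ctrl.read_state(); print(s["tool_pos"],s["width"])
a=snap("side","s2.png")[140:290,220:440]; b=snap("top","t2.png")[80:270,260:400]
for n in("top","side"): print([(np.round(w(n,r["centre"]),3).tolist(),round(r["conf"],2)) for l in("ram_handle","cart0") for r in ctrl.landmark_of(n,l) if w(n,r["centre"])[2]>.1])
a=cv2.resize(a,None,fx=2.2,fy=2.2,interpolation=2)[:330]; b=cv2.resize(b,None,fx=2.2,fy=2.2,interpolation=2)[-330:]
cv2.imwrite("pics/c2.png",np.hstack([a,b]))
E
```

```text
[0.44013365 0.06334508 0.26756196] 0.012486903661987117
[([0.584, 0.054, 0.154], 0.91)]
[([0.474, 0.063, 0.198], 0.91), ([0.584, 0.05, 0.148], 0.7)]
```

View pics/c2.png

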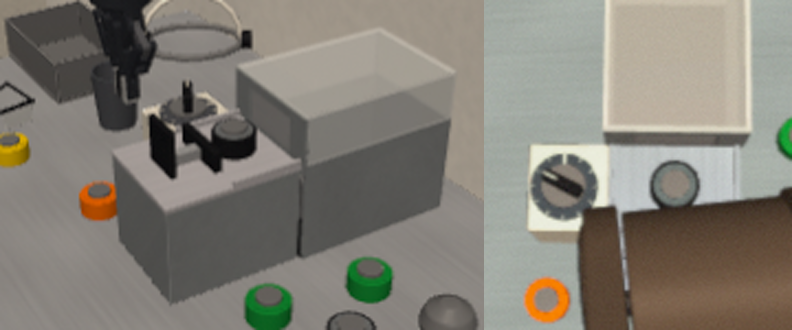

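The drum lies centred on the deck at about (0.584, 0.053), and the gripper is behind the hand plate. Next is the descent and push.

Call:
apply_moves(
  motion=[
    {"dx": 0, "dy": 0, "dz": -35, "rx": 0, "ry": 0, "rz": 0, "fingers": -1},
    {"dx": 0, "dy": 0, "dz": -70, "rx": 0, "ry": 0, "rz": 0, "fingers": -1},
    {"dx": 0, "dy": 0, "dz": -82, "rx": 0, "ry": 0, "rz": 0, "fingers": -1},
    {"dx": 10, "dy": -1, "dz": -82, "rx": 0, "ry": 0, "rz": 0, "fingers": -1},
    {"dx": 30, "dy": -2, "dz": -82, "rx": 0, "ry": 0, "rz": 0, "fingers": -1},
    {"dx": 50, "dy": -3, "dz": -82, "rx": 0, "ry": 0, "rz": 0, "fingers": -1},
    {"dx": 70, "dy": -4, "dz": -82, "rx": 0, "ry": 0, "rz": 0, "fingers": -1},
    {"dx": 90, "dy": -5, "dz": -82, "rx": 0, "ry": 0, "rz": 0, "fingers": -1},
  ],
  force=40,
)

```text
t: 8.2
tool_pos: [0.5332, 0.0585, 0.1854]
tool_rot: [-0.082, -3.138, -0.001]
ft_force: [-10.6, 7.0, 2.0]
width: -0.0001
gripper_force: 5.9
```

Call:
apply_moves(
  motion=[
    {"dx": 8, "dy": 0, "dz": 0, "rx": 0, "ry": 0, "rz": 0, "fingers": -1},
    {"dx": 14, "dy": -1, "dz": 0, "rx": 0, "ry": 0, "rz": 0, "fingers": -1},
    {"dx": 18, "dy": -1, "dz": 0, "rx": 0, "ry": 0, "rz": 0, "fingers": -1},
    {"dx": 20, "dy": -1, "dz": 0, "rx": 0, "ry": 0, "rz": 0, "fingers": -1},
    {"dx": 22, "dy": -1, "dz": 0, "rx": 0, "ry": 0, "rz": 0, "fingers": -1},
    {"dx": 22, "dy": -1, "dz": 0, "rx": 0, "ry": 0, "rz": 0, "fingers": -1},
    {"dx": 22, "dy": -1, "dz": 0, "rx": 0, "ry": 0, "rz": 0, "fingers": -1},
    {"dx": 22, "dy": -1, "dz": 0, "rx": 0, "ry": 0, "rz": 0, "fingers": -1},
  ],
  force=40,
)

```text
t: 9.0
tool_pos: [0.5546, 0.0574, 0.1855]
tool_rot: [-0.082, -3.138, -0.0]
ft_force: [-9.3, 2.6, -0.7]
width: -0.0
gripper_force: 4.7
```

```bash
python3 - <<'E'
from h import *
s=ctrl.read_state(); print(s["tool_pos"],s["width"],s["ft_force"])
a=snap("side","s3.png")[140:290,220:440]; b=snap("top","t3.png")[80:270,260:400]
for n in("top","side"): print([(np.round(w(n,r["centre"]),3).tolist(),round(r["conf"],2)) for l in("ram_handle","cart0") for r in ctrl.landmark_of(n,l)])
a=cv2.resize(a,None,fx=2.2,fy=2.2,interpolation=2)[:330]; b=cv2.resize(b,None,fx=2.2,fy=2.2,interpolation=2)[:330]
cv2.imwrite("pics/c3.png",np.hstack([a,b]))
E
```

```text
[0.55460118 0.0574321  0.1854878 ] -2.763892369850656e-05 [-9.28302266  2.56067919 -0.69389155]
[([0.585, -0.335, -0.001], 0.86), ([0.46, 0.226, 0.003], 0.75), ([0.59, -0.201, 0.008], 0.73), ([0.405, 0.437, 0.003], 0.65), ([0.534, -0.101, -0.001], 0.44)]
[([0.563, 0.059, 0.2], 0.94), ([0.586, -0.199, 0.001], 0.74), ([0.673, -0.132, 0.0], 0.74), ([0.435, -0.189, 0.003], 0.73), ([0.464, 0.226, 0.001], 0.72), ([0.592, -0.335, 0.002], 0.69), ([0.53, -0.104, 0.003], 0.59), ([0.401, 0.434, 0.004], 0.51)]
```

View pics/c3.png

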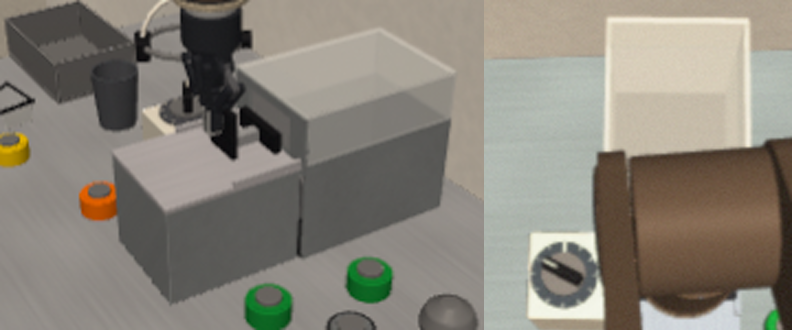

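Call:
apply_moves(
  motion=[
    {"dx": 2, "dy": 0, "dz": 0, "rx": 0, "ry": 0, "rz": 0, "fingers": -1},
    {"dx": 4, "dy": 0, "dz": 0, "rx": 0, "ry": 0, "rz": 0, "fingers": -1},
    {"dx": 4, "dy": 0, "dz": 0, "rx": 0, "ry": 0, "rz": 0, "fingers": -1},
    {"dx": 4, "dy": 0, "dz": 0, "rx": 0, "ry": 0, "rz": 0, "fingers": -1},
    {"dx": 4, "dy": 0, "dz": 0, "rx": 0, "ry": 0, "rz": 0, "fingers": -1},
    {"dx": 4, "dy": 0, "dz": 0, "rx": 0, "ry": 0, "rz": 0, "fingers": -1},
    {"dx": 4, "dy": 0, "dz": 0, "rx": 0, "ry": 0, "rz": 0, "fingers": -1},
    {"dx": 4, "dy": 0, "dz": 0, "rx": 0, "ry": 0, "rz": 0, "fingers": -1},
  ],
  force=40,
)

```text
t: 10.1
tool_pos: [0.556, 0.0574, 0.1854]
tool_rot: [-0.081, -3.133, 0.0]
ft_force: [-25.8, 2.5, 13.6]
width: 0.0002
gripper_force: 12.9
```

Call:
apply_moves(
  motion=[
    {"dx": -30, "dy": 1, "dz": 0, "rx": 0, "ry": 0, "rz": 0, "fingers": -1},
    {"dx": -65, "dy": 3, "dz": 0, "rx": 0, "ry": 0, "rz": 0, "fingers": -1},
    {"dx": -100, "dy": 5, "dz": 0, "rx": 0, "ry": 0, "rz": 0, "fingers": -1},
    {"dx": -116, "dy": 6, "dz": 0, "rx": 0, "ry": 0, "rz": 0, "fingers": -1},
    {"dx": -116, "dy": 6, "dz": 15, "rx": 0, "ry": 0, "rz": 0, "fingers": -1},
    {"dx": -116, "dy": 6, "dz": 45, "rx": 0, "ry": 0, "rz": 0, "fingers": 1},
    {"dx": -116, "dy": -20, "dz": 50, "rx": 0, "ry": 0, "rz": 0, "fingers": 1},
    {"dx": -116, "dy": -60, "dz": 50, "rx": 0, "ry": 0, "rz": 0, "fingers": 1},
  ],
  force=40,
)

```text
t: 10.9
tool_pos: [0.4456, -0.0026, 0.2378]
tool_rot: [0.077, 3.136, 0.0]
ft_force: [0.3, -0.8, 0.5]
width: 0.0429
gripper_force: 0.0
```

```bash
python3 look.py; python3 - <<'E'
from h import *
for n in("top","side"): print([(np.round(w(n,r["centre"]),3).tolist(),round(r["conf"],2)) for r in ctrl.landmark_of(n,"ram_handle")])
a=cv2.imread("pics/last_side.png")[140:290,220:440]; b=cv2.imread("pics/last_top.png")[80:230,260:400]
f=lambda x:cv2.resize(x,None,fx=2.2,fy=2.2,interpolation=2)
cv2.imwrite("pics/c4.png",np.hstack([f(a),f(b)]))
E
```

```text
t 10.9 tcp [ 0.4456 -0.0026  0.2378] yaw_y 87.2 tilt [ 0.005 -0.    -1.   ] w 0.0429 ft [ 0.3 -0.8  0.5] 0.0
top
   ([0.585, -0.337, 0.002], 0.81, 'blk')
   ([0.405, 0.439, 0.001], 0.74, 'COL')
   ([0.673, -0.129, 0.0], 0.74, 'COL')
   ([0.46, 0.227, 0.002], 0.67, 'COL')
   ([0.589, -0.197, 0.007], 0.46, 'blk')
side
   ([0.585, -0.2, 0.003], 0.93, 'blk')
   ([0.436, -0.185, -0.0], 0.89, 'blk')
   ([0.589, -0.337, 0.001], 0.86, 'blk')
   ([0.53, -0.106, 0.0], 0.7, 'COL')
   ([0.677, -0.133, 0.001], 0.61, 'COL')
   ([0.462, 0.222, -0.0], 0.59, 'COL')
[([0.475, 0.061, 0.202], 0.75)]
[([0.476, 0.064, 0.201], 0.94), ([0.593, 0.189, 0.169], 0.49)]
```

View pics/c4.png

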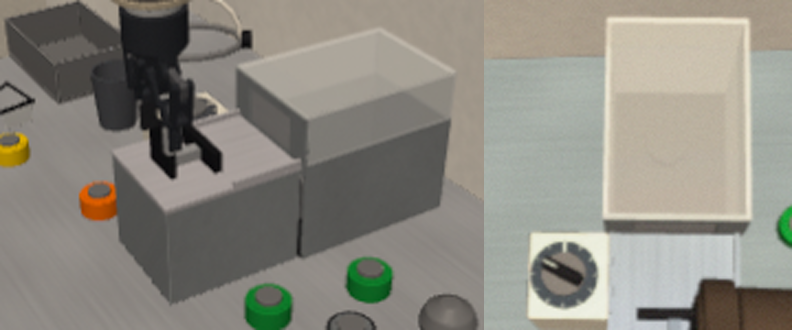

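```bash
python3 - <<'E'
from h import *
a=cv2.imread("pics/top0.png").astype(float);b=cv2.imread("pics/last_top.png").astype(float)
d=cv2.GaussianBlur(b-a,(0,0),1.5)[95:180,318:380].mean(2)
print(np.round(d[::7,::5],0).astype(int))
print(pix("top",[(.74,.047,.03)]))
E
```

```text
[[17 17 17 17 17 17 17 18 18 17 17 17 17]
 [18 17 18 18 18 17 17 17 17 18 17 17 17]
 [18 17 18 18 17 17 17 18 17 17 17 17 18]
 [18 18 17 18 17 18 17 17 17 18 18 17 17]
 [17 16 17 16 17 16 16 16 16 16 16 17 17]
 [18 16 17 16 17 16 16 17 16 16 17 16 17]
 [18 16 16 16 16 16 16 16 16 16 16 17 17]
 [17 16 16 16 17 17 16 16 16 16 16 17 17]
 [17 16 15 16 15 16 15 16 17 16 17 17 17]
 [17 16 16 17 16 16 16 16 16 16 17 17 17]
 [17 16 16 17 17 16 16 17 16 17 17 17 17]
 [17 17 16 16 16 16 16 16 16 16 16 17 17]
 [14 15 14 16 16 15 15 16 15 16 16 16 16]]
[[345.1685538  162.37409085]]
```

Call:
apply_moves(
  motion=[
    {"dx": 0, "dy": -25, "dz": 0, "rx": 0, "ry": 0, "rz": 0, "fingers": 1},
    {"dx": -1, "dy": -55, "dz": -30, "rx": 0, "ry": 0, "rz": 0, "fingers": 1},
    {"dx": -3, "dy": -90, "dz": -60, "rx": 0, "ry": 0, "rz": 0, "fingers": 1},
    {"dx": -6, "dy": -125, "dz": -90, "rx": 0, "ry": 0, "rz": 0, "fingers": 1},
    {"dx": -8, "dy": -155, "dz": -110, "rx": 0, "ry": 0, "rz": 0, "fingers": 1},
    {"dx": -8, "dy": -179, "dz": -130, "rx": 0, "ry": 0, "rz": 0, "fingers": 1},
    {"dx": -8, "dy": -184, "dz": -130, "rx": 0, "ry": 0, "rz": 0, "fingers": 1},
    {"dx": -8, "dy": -184, "dz": -130, "rx": 0, "ry": 0, "rz": 0, "fingers": 1},
  ],
  force=40,
)

```text
t: 12.0
tool_pos: [0.4351, -0.1865, 0.1051]
tool_rot: [-0.082, -3.14, -0.001]
ft_force: [-0.0, 0.4, -0.1]
width: 0.0852
gripper_force: 0.0
```

The drum is gone from the deck and the plunger is back (handle at about x 0.475). Now the second drum at (0.435, -0.188).

Call:
apply_moves(
  motion=[
    {"dx": 0, "dy": -1, "dz": -40, "rx": 0, "ry": 0, "rz": 0, "fingers": 1},
    {"dx": 0, "dy": -1, "dz": -80, "rx": 0, "ry": 0, "rz": 0, "fingers": 1},
    {"dx": 0, "dy": -1, "dz": -95, "rx": 0, "ry": 0, "rz": 0, "fingers": 1},
    {"dx": 0, "dy": -1, "dz": -98, "rx": 0, "ry": 0, "rz": 0, "fingers": 1},
    {"dx": 0, "dy": -1, "dz": -98, "rx": 0, "ry": 0, "rz": 0, "fingers": -1},
    {"dx": 0, "dy": -1, "dz": -98, "rx": 0, "ry": 0, "rz": 0, "fingers": -1},
    {"dx": 0, "dy": -1, "dz": -98, "rx": 0, "ry": 0, "rz": 0, "fingers": -1},
    {"dx": 0, "dy": -1, "dz": -98, "rx": 0, "ry": 0, "rz": 0, "fingers": -1},
  ],
  force=40,
)

```text
t: 12.8
tool_pos: [0.4357, -0.1877, 0.0089]
tool_rot: [0.081, 3.138, -0.001]
ft_force: [0.1, 3.0, 4.8]
width: 0.0586
gripper_force: 41.7
```

Call:
apply_moves(
  motion=[
    {"dx": 0, "dy": 0, "dz": 35, "rx": 0, "ry": 0, "rz": 0, "fingers": -1},
    {"dx": 0, "dy": 0, "dz": 80, "rx": 0, "ry": 0, "rz": 0, "fingers": -1},
    {"dx": 10, "dy": 0, "dz": 125, "rx": 0, "ry": 0, "rz": 0, "fingers": -1},
    {"dx": 30, "dy": 15, "dz": 165, "rx": 0, "ry": 0, "rz": 0, "fingers": -1},
    {"dx": 55, "dy": 35, "dz": 200, "rx": 0, "ry": 0, "rz": 0, "fingers": -1},
    {"dx": 80, "dy": 65, "dz": 220, "rx": 0, "ry": 0, "rz": 0, "fingers": -1},
    {"dx": 105, "dy": 95, "dz": 225, "rx": 0, "ry": 0, "rz": 0, "fingers": -1},
    {"dx": 130, "dy": 125, "dz": 225, "rx": 0, "ry": 0, "rz": 0, "fingers": -1},
  ],
  force=40,
)

```text
t: 13.6
tool_pos: [0.5663, -0.0613, 0.2357]
tool_rot: [0.082, 3.136, -0.001]
ft_force: [0.6, -0.4, -1.0]
width: 0.0588
gripper_force: 43.9
```

Call:
apply_moves(
  motion=[
    {"dx": 10, "dy": 40, "dz": 0, "rx": 0, "ry": 0, "rz": 0, "fingers": -1},
    {"dx": 16, "dy": 80, "dz": -5, "rx": 0, "ry": 0, "rz": 0, "fingers": -1},
    {"dx": 19, "dy": 110, "dz": -15, "rx": 0, "ry": 0, "rz": 0, "fingers": -1},
    {"dx": 19, "dy": 118, "dz": -30, "rx": 0, "ry": 0, "rz": 0, "fingers": -1},
    {"dx": 19, "dy": 118, "dz": -50, "rx": 0, "ry": 0, "rz": 0, "fingers": -1},
    {"dx": 19, "dy": 118, "dz": -68, "rx": 0, "ry": 0, "rz": 0, "fingers": -1},
    {"dx": 19, "dy": 118, "dz": -74, "rx": 0, "ry": 0, "rz": 0, "fingers": -1},
    {"dx": 19, "dy": 118, "dz": -74, "rx": 0, "ry": 0, "rz": 0, "fingers": -1},
  ],
  force=40,
)

```text
t: 14.4
tool_pos: [0.5837, 0.0555, 0.1591]
tool_rot: [0.081, 3.14, 0.0]
ft_force: [0.6, -0.1, -0.2]
width: 0.0586
gripper_force: 45.5
```

Release, rise and go back, in one call each.

Call:
apply_moves(
  motion=[
    {"dx": 0, "dy": 0, "dz": 0, "rx": 0, "ry": 0, "rz": 0, "fingers": 1},
    {"dx": 0, "dy": 0, "dz": 0, "rx": 0, "ry": 0, "rz": 0, "fingers": 1},
    {"dx": 0, "dy": 0, "dz": 0, "rx": 0, "ry": 0, "rz": 0, "fingers": 1},
    {"dx": 0, "dy": 0, "dz": 0, "rx": 0, "ry": 0, "rz": 0, "fingers": 1},
    {"dx": 0, "dy": 0, "dz": 20, "rx": 0, "ry": 0, "rz": 0, "fingers": 1},
    {"dx": 0, "dy": 0, "dz": 50, "rx": 0, "ry": 0, "rz": 0, "fingers": 1},
    {"dx": 0, "dy": 0, "dz": 85, "rx": 0, "ry": 0, "rz": 0, "fingers": 1},
    {"dx": -15, "dy": 1, "dz": 105, "rx": 0, "ry": 0, "rz": 0, "fingers": -1},
  ],
  force=40,
)

```text
t: 15.2
tool_pos: [0.5707, 0.0563, 0.2659]
tool_rot: [0.082, 3.137, 0.0]
ft_force: [0.0, 0.5, -0.0]
width: 0.0732
gripper_force: 0.0
```

Call:
apply_moves(
  motion=[
    {"dx": -40, "dy": 2, "dz": 0, "rx": 0, "ry": 0, "rz": 0, "fingers": -1},
    {"dx": -80, "dy": 4, "dz": 0, "rx": 0, "ry": 0, "rz": 0, "fingers": -1},
    {"dx": -115, "dy": 6, "dz": 0, "rx": 0, "ry": 0, "rz": 0, "fingers": -1},
    {"dx": -127, "dy": 6, "dz": 0, "rx": 0, "ry": 0, "rz": 0, "fingers": -1},
    {"dx": -127, "dy": 6, "dz": -5, "rx": 0, "ry": 0, "rz": 0, "fingers": -1},
    {"dx": -127, "dy": 6, "dz": -30, "rx": 0, "ry": 0, "rz": 0, "fingers": -1},
    {"dx": -127, "dy": 6, "dz": -60, "rx": 0, "ry": 0, "rz": 0, "fingers": -1},
    {"dx": -127, "dy": 6, "dz": -78, "rx": 0, "ry": 0, "rz": 0, "fingers": -1},
  ],
  force=40,
)

```text
t: 16.0
tool_pos: [0.4427, 0.0622, 0.1835]
tool_rot: [-0.082, -3.14, 0.0]
ft_force: [1.0, 0.5, 0.4]
width: 0.0002
gripper_force: 0.0
```

```bash
python3 look.py; python3 - <<'E'
from h import *
for n in("top","side"): print([(np.round(w(n,r["centre"]),3).tolist(),round(r["conf"],2)) for l in("ram_handle","cart0") for r in ctrl.landmark_of(n,l) if w(n,r["centre"])[2]>.1])
E
```

```text
t 16.0 tcp [0.4427 0.0622 0.1835] yaw_y 87.0 tilt [-0. -0. -1.] w 0.0002 ft [1.  0.5 0.4] 0.0
top
   ([0.58, 0.055, 0.151], 0.81, 'blk')
   ([0.408, 0.439, 0.001], 0.64, 'COL')
   ([0.459, 0.228, 0.001], 0.63, 'COL')
   ([0.59, -0.201, 0.006], 0.62, 'blk')
   ([0.707, -0.241, -0.001], 0.62, 'blk')
   ([0.675, -0.129, 0.001], 0.56, 'COL')
   ([0.584, -0.336, 0.0], 0.55, 'blk')
side
   ([0.583, 0.051, 0.151], 0.89, 'blk')
   ([0.585, -0.201, 0.001], 0.88, 'blk')
   ([0.677, -0.129, -0.002], 0.88, 'COL')
   ([0.587, -0.337, 0.002], 0.87, 'blk')
   ([0.401, 0.438, 0.0], 0.78, 'COL')
   ([0.532, -0.104, 0.003], 0.74, 'COL')
   ([0.463, 0.223, -0.0], 0.61, 'COL')
[([0.58, 0.055, 0.151], 0.81)]
[([0.474, 0.059, 0.2], 0.89), ([0.583, 0.051, 0.151], 0.89)]
```

Call:
apply_moves(
  motion=[
    {"dx": 25, "dy": -1, "dz": 1, "rx": 0, "ry": 0, "rz": 0, "fingers": -1},
    {"dx": 45, "dy": -2, "dz": 1, "rx": 0, "ry": 0, "rz": 0, "fingers": -1},
    {"dx": 65, "dy": -3, "dz": 1, "rx": 0, "ry": 0, "rz": 0, "fingers": -1},
    {"dx": 85, "dy": -4, "dz": 1, "rx": 0, "ry": 0, "rz": 0, "fingers": -1},
    {"dx": 100, "dy": -5, "dz": 1, "rx": 0, "ry": 0, "rz": 0, "fingers": -1},
    {"dx": 110, "dy": -5, "dz": 1, "rx": 0, "ry": 0, "rz": 0, "fingers": -1},
    {"dx": 115, "dy": -6, "dz": 1, "rx": 0, "ry": 0, "rz": 0, "fingers": -1},
    {"dx": 116, "dy": -6, "dz": 1, "rx": 0, "ry": 0, "rz": 0, "fingers": -1},
  ],
  force=40,
)

```text
t: 17.2
tool_pos: [0.556, 0.0568, 0.1866]
tool_rot: [-0.082, -3.137, -0.001]
ft_force: [-16.4, 4.6, 10.0]
width: -0.0001
gripper_force: 8.7
```

Call:
apply_moves(
  motion=[
    {"dx": 0, "dy": 0, "dz": 0, "rx": 0, "ry": 0, "rz": 0, "fingers": -1},
    {"dx": 0, "dy": 0, "dz": 0, "rx": 0, "ry": 0, "rz": 0, "fingers": -1},
    {"dx": 0, "dy": 0, "dz": 0, "rx": 0, "ry": 0, "rz": 0, "fingers": -1},
    {"dx": 0, "dy": 0, "dz": 0, "rx": 0, "ry": 0, "rz": 0, "fingers": -1},
    {"dx": 0, "dy": 0, "dz": 0, "rx": 0, "ry": 0, "rz": 0, "fingers": -1},
    {"dx": 0, "dy": 0, "dz": 0, "rx": 0, "ry": 0, "rz": 0, "fingers": -1},
    {"dx": 0, "dy": 0, "dz": 0, "rx": 0, "ry": 0, "rz": 0, "fingers": -1},
    {"dx": 0, "dy": 0, "dz": 0, "rx": 0, "ry": 0, "rz": 0, "fingers": -1},
  ],
  force=40,
)

```text
t: 18.0
tool_pos: [0.556, 0.0568, 0.1866]
tool_rot: [-0.081, -3.138, -0.001]
ft_force: [-11.5, 5.0, 4.1]
width: -0.0006
gripper_force: 5.7
```

Call:
apply_moves(
  motion=[
    {"dx": -30, "dy": 1, "dz": 0, "rx": 0, "ry": 0, "rz": 0, "fingers": -1},
    {"dx": -65, "dy": 3, "dz": 0, "rx": 0, "ry": 0, "rz": 0, "fingers": -1},
    {"dx": -100, "dy": 5, "dz": 0, "rx": 0, "ry": 0, "rz": 0, "fingers": -1},
    {"dx": -116, "dy": 6, "dz": 0, "rx": 0, "ry": 0, "rz": 0, "fingers": -1},
    {"dx": -116, "dy": 6, "dz": 15, "rx": 0, "ry": 0, "rz": 0, "fingers": -1},
    {"dx": -116, "dy": 6, "dz": 45, "rx": 0, "ry": 0, "rz": 0, "fingers": 1},
    {"dx": -116, "dy": -20, "dz": 50, "rx": 0, "ry": 0, "rz": 0, "fingers": 1},
    {"dx": -116, "dy": -60, "dz": 50, "rx": 0, "ry": 0, "rz": 0, "fingers": 1},
  ],
  force=40,
)

```text
t: 18.8
tool_pos: [0.4431, -0.0033, 0.2385]
tool_rot: [0.077, 3.136, 0.0]
ft_force: [0.3, -0.8, -0.5]
width: 0.0427
gripper_force: 0.0
```

```bash
python3 look.py; python3 - <<'E'
from h import *
for n in("top","side"): print([(np.round(w(n,r["centre"]),3).tolist(),round(r["conf"],2)) for r in ctrl.landmark_of(n,"ram_handle")])
E
```

```text
t 18.8 tcp [ 0.4431 -0.0033  0.2385] yaw_y 87.2 tilt [ 0.004 -0.    -1.   ] w 0.0427 ft [ 0.3 -0.8 -0.5] 0.0
top
   ([0.405, 0.439, 0.002], 0.9, 'COL')
   ([0.458, 0.229, 0.001], 0.86, 'COL')
   ([0.587, -0.337, 0.001], 0.79, 'blk')
   ([0.675, -0.131, -0.001], 0.78, 'COL')
   ([0.59, -0.202, 0.01], 0.55, 'blk')
side
   ([0.53, -0.106, 0.003], 0.96, 'COL')
   ([0.675, -0.127, -0.001], 0.84, 'COL')
   ([0.59, -0.335, 0.001], 0.8, 'blk')
   ([0.586, -0.2, 0.0], 0.65, 'blk')
   ([0.464, 0.224, 0.0], 0.58, 'COL')
   ([0.398, 0.436, 0.003], 0.49, 'COL')
[([0.477, 0.061, 0.2], 0.61)]
[([0.474, 0.062, 0.198], 0.97), ([0.708, -0.237, 0.001], 0.16)]
```

Second one is in. Third is at (0.587, -0.200).

Call:
apply_moves(
  motion=[
    {"dx": 10, "dy": -30, "dz": 0, "rx": 0, "ry": 0, "rz": 0, "fingers": 1},
    {"dx": 35, "dy": -65, "dz": 0, "rx": 0, "ry": 0, "rz": 0, "fingers": 1},
    {"dx": 62, "dy": -100, "dz": -20, "rx": 0, "ry": 0, "rz": 0, "fingers": 1},
    {"dx": 90, "dy": -135, "dz": -45, "rx": 0, "ry": 0, "rz": 0, "fingers": 1},
    {"dx": 118, "dy": -168, "dz": -75, "rx": 0, "ry": 0, "rz": 0, "fingers": 1},
    {"dx": 138, "dy": -190, "dz": -105, "rx": 0, "ry": 0, "rz": 0, "fingers": 1},
    {"dx": 144, "dy": -197, "dz": -130, "rx": 0, "ry": 0, "rz": 0, "fingers": 1},
    {"dx": 144, "dy": -197, "dz": -130, "rx": 0, "ry": 0, "rz": 0, "fingers": 1},
  ],
  force=40,
)

```text
t: 19.9
tool_pos: [0.5849, -0.1999, 0.1026]
tool_rot: [-0.081, -3.136, -0.003]
ft_force: [0.1, 0.4, -0.9]
width: 0.0849
gripper_force: 0.0
```

Call:
apply_moves(
  motion=[
    {"dx": 0, "dy": 0, "dz": -40, "rx": 0, "ry": 0, "rz": 0, "fingers": 1},
    {"dx": 0, "dy": 0, "dz": -80, "rx": 0, "ry": 0, "rz": 0, "fingers": 1},
    {"dx": 0, "dy": 0, "dz": -97, "rx": 0, "ry": 0, "rz": 0, "fingers": 1},
    {"dx": 0, "dy": 0, "dz": -100, "rx": 0, "ry": 0, "rz": 0, "fingers": 1},
    {"dx": 0, "dy": 0, "dz": -100, "rx": 0, "ry": 0, "rz": 0, "fingers": -1},
    {"dx": 0, "dy": 0, "dz": -100, "rx": 0, "ry": 0, "rz": 0, "fingers": -1},
    {"dx": 0, "dy": 0, "dz": -100, "rx": 0, "ry": 0, "rz": 0, "fingers": -1},
    {"dx": 0, "dy": 0, "dz": -100, "rx": 0, "ry": 0, "rz": 0, "fingers": -1},
  ],
  force=40,
)

```text
t: 20.7
tool_pos: [0.5868, -0.2006, 0.0084]
tool_rot: [0.081, 3.138, -0.001]
ft_force: [-0.2, 4.4, 6.4]
width: 0.0585
gripper_force: 42.0
```

Call:
apply_moves(
  motion=[
    {"dx": 0, "dy": 0, "dz": 35, "rx": 0, "ry": 0, "rz": 0, "fingers": -1},
    {"dx": 0, "dy": 0, "dz": 80, "rx": 0, "ry": 0, "rz": 0, "fingers": -1},
    {"dx": 0, "dy": 0, "dz": 125, "rx": 0, "ry": 0, "rz": 0, "fingers": -1},
    {"dx": 0, "dy": 10, "dz": 165, "rx": 0, "ry": 0, "rz": 0, "fingers": -1},
    {"dx": 0, "dy": 35, "dz": 200, "rx": 0, "ry": 0, "rz": 0, "fingers": -1},
    {"dx": -1, "dy": 65, "dz": 220, "rx": 0, "ry": 0, "rz": 0, "fingers": -1},
    {"dx": -1, "dy": 100, "dz": 225, "rx": 0, "ry": 0, "rz": 0, "fingers": -1},
    {"dx": -2, "dy": 138, "dz": 225, "rx": 0, "ry": 0, "rz": 0, "fingers": -1},
  ],
  force=40,
)

```text
t: 21.5
tool_pos: [0.5846, -0.0618, 0.2346]
tool_rot: [0.083, 3.136, -0.001]
ft_force: [0.0, 0.9, -1.0]
width: 0.0584
gripper_force: 43.9
```

Call:
apply_moves(
  motion=[
    {"dx": 0, "dy": 40, "dz": 0, "rx": 0, "ry": 0, "rz": 0, "fingers": -1},
    {"dx": 0, "dy": 80, "dz": -5, "rx": 0, "ry": 0, "rz": 0, "fingers": -1},
    {"dx": 0, "dy": 110, "dz": -15, "rx": 0, "ry": 0, "rz": 0, "fingers": -1},
    {"dx": 0, "dy": 118, "dz": -30, "rx": 0, "ry": 0, "rz": 0, "fingers": -1},
    {"dx": 0, "dy": 118, "dz": -50, "rx": 0, "ry": 0, "rz": 0, "fingers": -1},
    {"dx": 0, "dy": 118, "dz": -68, "rx": 0, "ry": 0, "rz": 0, "fingers": -1},
    {"dx": 0, "dy": 118, "dz": -74, "rx": 0, "ry": 0, "rz": 0, "fingers": -1},
    {"dx": 0, "dy": 118, "dz": -74, "rx": 0, "ry": 0, "rz": 0, "fingers": -1},
  ],
  force=40,
)

```text
t: 22.3
tool_pos: [0.5837, 0.0555, 0.1583]
tool_rot: [0.081, 3.14, 0.0]
ft_force: [-0.0, -0.5, -1.1]
width: 0.0586
gripper_force: 45.3
```

Call:
apply_moves(
  motion=[
    {"dx": 0, "dy": 0, "dz": 0, "rx": 0, "ry": 0, "rz": 0, "fingers": 1},
    {"dx": 0, "dy": 0, "dz": 0, "rx": 0, "ry": 0, "rz": 0, "fingers": 1},
    {"dx": 0, "dy": 0, "dz": 0, "rx": 0, "ry": 0, "rz": 0, "fingers": 1},
    {"dx": 0, "dy": 0, "dz": 0, "rx": 0, "ry": 0, "rz": 0, "fingers": 1},
    {"dx": 0, "dy": 0, "dz": 20, "rx": 0, "ry": 0, "rz": 0, "fingers": 1},
    {"dx": 0, "dy": 0, "dz": 50, "rx": 0, "ry": 0, "rz": 0, "fingers": 1},
    {"dx": 0, "dy": 0, "dz": 85, "rx": 0, "ry": 0, "rz": 0, "fingers": 1},
    {"dx": -15, "dy": 1, "dz": 105, "rx": 0, "ry": 0, "rz": 0, "fingers": -1},
  ],
  force=40,
)

```text
t: 23.1
tool_pos: [0.5706, 0.0562, 0.2649]
tool_rot: [0.082, 3.137, 0.0]
ft_force: [0.2, -0.1, 0.3]
width: 0.0734
gripper_force: 0.0
```

Call:
apply_moves(
  motion=[
    {"dx": -40, "dy": 2, "dz": 0, "rx": 0, "ry": 0, "rz": 0, "fingers": -1},
    {"dx": -80, "dy": 4, "dz": 0, "rx": 0, "ry": 0, "rz": 0, "fingers": -1},
    {"dx": -115, "dy": 6, "dz": 0, "rx": 0, "ry": 0, "rz": 0, "fingers": -1},
    {"dx": -127, "dy": 6, "dz": 0, "rx": 0, "ry": 0, "rz": 0, "fingers": -1},
    {"dx": -127, "dy": 6, "dz": -5, "rx": 0, "ry": 0, "rz": 0, "fingers": -1},
    {"dx": -127, "dy": 6, "dz": -30, "rx": 0, "ry": 0, "rz": 0, "fingers": -1},
    {"dx": -127, "dy": 6, "dz": -60, "rx": 0, "ry": 0, "rz": 0, "fingers": -1},
    {"dx": -127, "dy": 6, "dz": -78, "rx": 0, "ry": 0, "rz": 0, "fingers": -1},
  ],
  force=40,
)

```text
t: 23.9
tool_pos: [0.4427, 0.0622, 0.1825]
tool_rot: [-0.082, -3.14, 0.0]
ft_force: [0.5, -0.9, 0.5]
width: 0.0002
gripper_force: 0.0
```

```bash
python3 look.py; python3 - <<'E'
from h import *
for n in("top","side"): print([(np.round(w(n,r["centre"]),3).tolist(),round(r["conf"],2)) for l in("ram_handle","cart0") for r in ctrl.landmark_of(n,l) if w(n,r["centre"])[2]>.1])
E
```

```text
t 23.9 tcp [0.4427 0.0622 0.1825] yaw_y 87.0 tilt [-0. -0. -1.] w 0.0002 ft [ 0.5 -0.9  0.5] 0.0
top
   ([0.407, 0.438, 0.004], 0.72, 'COL')
   ([0.587, 0.055, 0.156], 0.71, 'blk')
   ([0.676, -0.129, -0.001], 0.67, 'COL')
   ([0.456, 0.229, 0.002], 0.64, 'COL')
side
   ([0.591, -0.339, 0.004], 0.97, 'blk')
   ([0.529, -0.104, 0.003], 0.97, 'COL')
   ([0.678, -0.13, -0.001], 0.79, 'COL')
   ([0.463, 0.221, 0.0], 0.71, 'COL')
   ([0.399, 0.435, -0.0], 0.66, 'COL')
   ([0.585, 0.056, 0.155], 0.65, 'blk')
[([0.587, 0.055, 0.156], 0.71)]
[([0.474, 0.061, 0.2], 0.78), ([0.585, 0.056, 0.155], 0.65)]
```

Call:
apply_moves(
  motion=[
    {"dx": 25, "dy": -1, "dz": 2, "rx": 0, "ry": 0, "rz": 0, "fingers": -1},
    {"dx": 45, "dy": -2, "dz": 2, "rx": 0, "ry": 0, "rz": 0, "fingers": -1},
    {"dx": 65, "dy": -3, "dz": 2, "rx": 0, "ry": 0, "rz": 0, "fingers": -1},
    {"dx": 85, "dy": -4, "dz": 2, "rx": 0, "ry": 0, "rz": 0, "fingers": -1},
    {"dx": 100, "dy": -5, "dz": 2, "rx": 0, "ry": 0, "rz": 0, "fingers": -1},
    {"dx": 110, "dy": -5, "dz": 2, "rx": 0, "ry": 0, "rz": 0, "fingers": -1},
    {"dx": 115, "dy": -6, "dz": 2, "rx": 0, "ry": 0, "rz": 0, "fingers": -1},
    {"dx": 116, "dy": -6, "dz": 2, "rx": 0, "ry": 0, "rz": 0, "fingers": -1},
  ],
  force=40,
)

```text
t: 25.1
tool_pos: [0.556, 0.0568, 0.1866]
tool_rot: [-0.082, -3.137, -0.001]
ft_force: [-17.5, 4.7, 11.0]
width: -0.0001
gripper_force: 8.7
```

Call:
apply_moves(
  motion=[
    {"dx": 0, "dy": 0, "dz": 0, "rx": 0, "ry": 0, "rz": 0, "fingers": -1},
    {"dx": 0, "dy": 0, "dz": 0, "rx": 0, "ry": 0, "rz": 0, "fingers": -1},
    {"dx": 0, "dy": 0, "dz": 0, "rx": 0, "ry": 0, "rz": 0, "fingers": -1},
    {"dx": 0, "dy": 0, "dz": 0, "rx": 0, "ry": 0, "rz": 0, "fingers": -1},
    {"dx": 0, "dy": 0, "dz": 0, "rx": 0, "ry": 0, "rz": 0, "fingers": -1},
    {"dx": 0, "dy": 0, "dz": 0, "rx": 0, "ry": 0, "rz": 0, "fingers": -1},
    {"dx": 0, "dy": 0, "dz": 0, "rx": 0, "ry": 0, "rz": 0, "fingers": -1},
    {"dx": 0, "dy": 0, "dz": 0, "rx": 0, "ry": 0, "rz": 0, "fingers": -1},
  ],
  force=40,
)

```text
t: 25.9
tool_pos: [0.556, 0.0568, 0.1866]
tool_rot: [-0.081, -3.138, -0.001]
ft_force: [-10.5, 4.9, 4.0]
width: -0.0001
gripper_force: 5.8
```

Call:
apply_moves(
  motion=[
    {"dx": -30, "dy": 1, "dz": 0, "rx": 0, "ry": 0, "rz": 0, "fingers": -1},
    {"dx": -65, "dy": 3, "dz": 0, "rx": 0, "ry": 0, "rz": 0, "fingers": -1},
    {"dx": -100, "dy": 5, "dz": 0, "rx": 0, "ry": 0, "rz": 0, "fingers": -1},
    {"dx": -116, "dy": 6, "dz": 0, "rx": 0, "ry": 0, "rz": 0, "fingers": -1},
    {"dx": -116, "dy": 6, "dz": 15, "rx": 0, "ry": 0, "rz": 0, "fingers": -1},
    {"dx": -116, "dy": 6, "dz": 45, "rx": 0, "ry": 0, "rz": 0, "fingers": 1},
    {"dx": -116, "dy": -20, "dz": 50, "rx": 0, "ry": 0, "rz": 0, "fingers": 1},
    {"dx": -116, "dy": -60, "dz": 50, "rx": 0, "ry": 0, "rz": 0, "fingers": 1},
  ],
  force=40,
)

```text
t: 26.7
tool_pos: [0.4431, -0.0033, 0.2384]
tool_rot: [0.077, 3.136, 0.0]
ft_force: [0.7, -1.5, -0.4]
width: 0.0434
gripper_force: 0.0
```

```bash
python3 look.py; python3 - <<'E'
from h import *
for n in("top","side"): print([(np.round(w(n,r["centre"]),3).tolist(),round(r["conf"],2)) for r in ctrl.landmark_of(n,"ram_handle")])
E
```

```text
t 26.7 tcp [ 0.4431 -0.0033  0.2384] yaw_y 87.2 tilt [ 0.004 -0.    -1.   ] w 0.0434 ft [ 0.7 -1.5 -0.4] 0.0
top
   ([0.586, -0.336, 0.001], 0.89, 'blk')
   ([0.459, 0.227, 0.002], 0.67, 'COL')
   ([0.675, -0.129, 0.0], 0.65, 'COL')
   ([0.403, 0.436, 0.002], 0.56, 'COL')
side
   ([0.53, -0.105, 0.002], 0.78, 'COL')
   ([0.59, -0.337, 0.003], 0.61, 'blk')
   ([0.402, 0.436, 0.003], 0.56, 'COL')
   ([0.675, -0.127, -0.003], 0.54, 'COL')
   ([0.461, 0.224, 0.0], 0.53, 'COL')
[([0.475, 0.062, 0.202], 0.84)]
[([0.476, 0.062, 0.197], 0.74)]
```

Third one is in. Fourth is at (0.588, -0.337).

Call:
apply_moves(
  motion=[
    {"dx": 10, "dy": -35, "dz": 0, "rx": 0, "ry": 0, "rz": 0, "fingers": 1},
    {"dx": 30, "dy": -78, "dz": 0, "rx": 0, "ry": 0, "rz": 0, "fingers": 1},
    {"dx": 50, "dy": -122, "dz": -10, "rx": 0, "ry": 0, "rz": 0, "fingers": 1},
    {"dx": 70, "dy": -166, "dz": -20, "rx": 0, "ry": 0, "rz": 0, "fingers": 1},
    {"dx": 90, "dy": -210, "dz": -30, "rx": 0, "ry": 0, "rz": 0, "fingers": 1},
    {"dx": 110, "dy": -253, "dz": -50, "rx": 0, "ry": 0, "rz": 0, "fingers": 1},
    {"dx": 130, "dy": -295, "dz": -75, "rx": 0, "ry": 0, "rz": 0, "fingers": 1},
    {"dx": 145, "dy": -334, "dz": -100, "rx": 0, "ry": 0, "rz": 0, "fingers": 1},
  ],
  force=40,
)

```text
t: 27.8
tool_pos: [0.5876, -0.3359, 0.137]
tool_rot: [0.079, 3.14, -0.0]
ft_force: [0.9, -0.1, 0.3]
width: 0.0855
gripper_force: 0.0
```

```bash
python3 look.py
```

```text
t 27.8 tcp [ 0.5876 -0.3359  0.137 ] yaw_y 87.1 tilt [ 0.001 -0.    -1.   ] w 0.0855 ft [ 0.9 -0.1  0.3] 0.0
top
   ([0.675, -0.131, -0.001], 0.89, 'COL')
   ([0.458, 0.225, 0.005], 0.75, 'COL')
   ([0.535, -0.102, -0.002], 0.65, 'COL')
side
   ([0.59, -0.337, 0.001], 0.95, 'blk')
   ([0.465, 0.223, 0.0], 0.81, 'COL')
   ([0.741, 0.049, 0.008], 0.68, 'blk')
   ([0.676, -0.128, -0.001], 0.62, 'COL')
   ([0.529, -0.103, 0.003], 0.61, 'COL')
   ([0.4, 0.436, 0.0], 0.56, 'COL')
```

Call:
apply_moves(
  motion=[
    {"dx": 0, "dy": 0, "dz": -45, "rx": 0, "ry": 0, "rz": 0, "fingers": 1},
    {"dx": 0, "dy": 0, "dz": -90, "rx": 0, "ry": 0, "rz": 0, "fingers": 1},
    {"dx": 0, "dy": 0, "dz": -120, "rx": 0, "ry": 0, "rz": 0, "fingers": 1},
    {"dx": 0, "dy": 0, "dz": -130, "rx": 0, "ry": 0, "rz": 0, "fingers": 1},
    {"dx": 0, "dy": 0, "dz": -130, "rx": 0, "ry": 0, "rz": 0, "fingers": -1},
    {"dx": 0, "dy": 0, "dz": -130, "rx": 0, "ry": 0, "rz": 0, "fingers": -1},
    {"dx": 0, "dy": 0, "dz": -130, "rx": 0, "ry": 0, "rz": 0, "fingers": -1},
    {"dx": 0, "dy": 0, "dz": -130, "rx": 0, "ry": 0, "rz": 0, "fingers": -1},
  ],
  force=40,
)

```text
t: 28.8
tool_pos: [0.5872, -0.3358, 0.0102]
tool_rot: [0.081, 3.138, -0.002]
ft_force: [0.9, 2.7, 11.1]
width: 0.0586
gripper_force: 43.8
```

Call:
apply_moves(
  motion=[
    {"dx": 0, "dy": 0, "dz": 35, "rx": 0, "ry": 0, "rz": 0, "fingers": -1},
    {"dx": 0, "dy": 0, "dz": 80, "rx": 0, "ry": 0, "rz": 0, "fingers": -1},
    {"dx": 0, "dy": 10, "dz": 125, "rx": 0, "ry": 0, "rz": 0, "fingers": -1},
    {"dx": 0, "dy": 30, "dz": 165, "rx": 0, "ry": 0, "rz": 0, "fingers": -1},
    {"dx": 0, "dy": 60, "dz": 200, "rx": 0, "ry": 0, "rz": 0, "fingers": -1},
    {"dx": -1, "dy": 100, "dz": 220, "rx": 0, "ry": 0, "rz": 0, "fingers": -1},
    {"dx": -1, "dy": 145, "dz": 225, "rx": 0, "ry": 0, "rz": 0, "fingers": -1},
    {"dx": -3, "dy": 190, "dz": 225, "rx": 0, "ry": 0, "rz": 0, "fingers": -1},
  ],
  force=40,
)

```text
t: 29.6
tool_pos: [0.5836, -0.1442, 0.2357]
tool_rot: [0.083, 3.136, -0.002]
ft_force: [0.8, -0.6, -1.2]
width: 0.0584
gripper_force: 43.5
```

Call:
apply_moves(
  motion=[
    {"dx": 1, "dy": 45, "dz": 0, "rx": 0, "ry": 0, "rz": 0, "fingers": -1},
    {"dx": 1, "dy": 90, "dz": 0, "rx": 0, "ry": 0, "rz": 0, "fingers": -1},
    {"dx": 1, "dy": 135, "dz": 0, "rx": 0, "ry": 0, "rz": 0, "fingers": -1},
    {"dx": 1, "dy": 175, "dz": -5, "rx": 0, "ry": 0, "rz": 0, "fingers": -1},
    {"dx": 1, "dy": 200, "dz": -20, "rx": 0, "ry": 0, "rz": 0, "fingers": -1},
    {"dx": 1, "dy": 202, "dz": -45, "rx": 0, "ry": 0, "rz": 0, "fingers": -1},
    {"dx": 1, "dy": 202, "dz": -68, "rx": 0, "ry": 0, "rz": 0, "fingers": -1},
    {"dx": 1, "dy": 202, "dz": -74, "rx": 0, "ry": 0, "rz": 0, "fingers": -1},
  ],
  force=40,
)

```text
t: 30.4
tool_pos: [0.5832, 0.0574, 0.1587]
tool_rot: [-0.081, -3.14, -0.001]
ft_force: [-4.3, 4.1, 13.1]
width: 0.0587
gripper_force: 46.4
```

Call:
apply_moves(
  motion=[
    {"dx": 0, "dy": 0, "dz": 0, "rx": 0, "ry": 0, "rz": 0, "fingers": -1},
    {"dx": 0, "dy": 0, "dz": 0, "rx": 0, "ry": 0, "rz": 0, "fingers": 1},
    {"dx": 0, "dy": 0, "dz": 0, "rx": 0, "ry": 0, "rz": 0, "fingers": 1},
    {"dx": 0, "dy": 0, "dz": 0, "rx": 0, "ry": 0, "rz": 0, "fingers": 1},
    {"dx": 0, "dy": 0, "dz": 0, "rx": 0, "ry": 0, "rz": 0, "fingers": 1},
    {"dx": 0, "dy": 0, "dz": 30, "rx": 0, "ry": 0, "rz": 0, "fingers": 1},
    {"dx": 0, "dy": 0, "dz": 70, "rx": 0, "ry": 0, "rz": 0, "fingers": 1},
    {"dx": -15, "dy": 1, "dz": 105, "rx": 0, "ry": 0, "rz": 0, "fingers": -1},
  ],
  force=40,
)

```text
t: 31.2
tool_pos: [0.5699, 0.0575, 0.2654]
tool_rot: [0.082, 3.139, 0.0]
ft_force: [0.7, 0.4, 1.1]
width: 0.0733
gripper_force: 0.0
```

Call:
apply_moves(
  motion=[
    {"dx": -40, "dy": 2, "dz": 0, "rx": 0, "ry": 0, "rz": 0, "fingers": -1},
    {"dx": -80, "dy": 4, "dz": 0, "rx": 0, "ry": 0, "rz": 0, "fingers": -1},
    {"dx": -115, "dy": 6, "dz": 0, "rx": 0, "ry": 0, "rz": 0, "fingers": -1},
    {"dx": -128, "dy": 6, "dz": 0, "rx": 0, "ry": 0, "rz": 0, "fingers": -1},
    {"dx": -128, "dy": 6, "dz": -5, "rx": 0, "ry": 0, "rz": 0, "fingers": -1},
    {"dx": -128, "dy": 6, "dz": -30, "rx": 0, "ry": 0, "rz": 0, "fingers": -1},
    {"dx": -128, "dy": 6, "dz": -60, "rx": 0, "ry": 0, "rz": 0, "fingers": -1},
    {"dx": -128, "dy": 6, "dz": -78, "rx": 0, "ry": 0, "rz": 0, "fingers": -1},
  ],
  force=40,
)

```text
t: 32.0
tool_pos: [0.4418, 0.0636, 0.184]
tool_rot: [-0.082, -3.14, 0.0]
ft_force: [-0.1, 0.0, -0.2]
width: -0.0
gripper_force: 0.0
```

```bash
python3 look.py; python3 - <<'E'
from h import *
for n in("top","side"): print([(np.round(w(n,r["centre"]),3).tolist(),round(r["conf"],2)) for l in("ram_handle","cart0") for r in ctrl.landmark_of(n,l) if w(n,r["centre"])[2]>.1])
E
```

```text
t 32.0 tcp [0.4418 0.0636 0.184 ] yaw_y 87.0 tilt [-0. -0. -1.] w -0.0 ft [-0.1  0.  -0.2] 0.0
top
   ([0.584, 0.057, 0.148], 0.9, 'blk')
   ([0.458, 0.225, 0.003], 0.86, 'COL')
   ([0.403, 0.437, -0.001], 0.71, 'COL')
side
   ([0.532, -0.102, 0.001], 0.68, 'COL')
   ([0.462, 0.223, 0.003], 0.63, 'COL')
   ([0.678, -0.131, -0.004], 0.6, 'COL')
   ([0.588, 0.058, 0.151], 0.59, 'blk')
   ([0.402, 0.438, 0.004], 0.55, 'COL')
[([0.584, 0.057, 0.148], 0.9)]
[([0.476, 0.059, 0.201], 0.69), ([0.586, 0.056, 0.152], 0.54), ([0.588, 0.058, 0.151], 0.59)]
```

Call:
apply_moves(
  motion=[
    {"dx": 25, "dy": -1, "dz": 1, "rx": 0, "ry": 0, "rz": 0, "fingers": -1},
    {"dx": 45, "dy": -2, "dz": 1, "rx": 0, "ry": 0, "rz": 0, "fingers": -1},
    {"dx": 65, "dy": -3, "dz": 1, "rx": 0, "ry": 0, "rz": 0, "fingers": -1},
    {"dx": 85, "dy": -4, "dz": 1, "rx": 0, "ry": 0, "rz": 0, "fingers": -1},
    {"dx": 100, "dy": -5, "dz": 1, "rx": 0, "ry": 0, "rz": 0, "fingers": -1},
    {"dx": 110, "dy": -6, "dz": 1, "rx": 0, "ry": 0, "rz": 0, "fingers": -1},
    {"dx": 115, "dy": -7, "dz": 1, "rx": 0, "ry": 0, "rz": 0, "fingers": -1},
    {"dx": 117, "dy": -7, "dz": 1, "rx": 0, "ry": 0, "rz": 0, "fingers": -1},
  ],
  force=40,
)

```text
t: 33.2
tool_pos: [0.5561, 0.0573, 0.187]
tool_rot: [-0.082, -3.137, -0.001]
ft_force: [-20.4, 5.7, 13.3]
width: 0.0001
gripper_force: 10.8
```

Call:
apply_moves(
  motion=[
    {"dx": 0, "dy": 0, "dz": 0, "rx": 0, "ry": 0, "rz": 0, "fingers": -1},
    {"dx": 0, "dy": 0, "dz": 0, "rx": 0, "ry": 0, "rz": 0, "fingers": -1},
    {"dx": 0, "dy": 0, "dz": 0, "rx": 0, "ry": 0, "rz": 0, "fingers": -1},
    {"dx": 0, "dy": 0, "dz": 0, "rx": 0, "ry": 0, "rz": 0, "fingers": -1},
    {"dx": 0, "dy": 0, "dz": 0, "rx": 0, "ry": 0, "rz": 0, "fingers": -1},
    {"dx": 0, "dy": 0, "dz": 0, "rx": 0, "ry": 0, "rz": 0, "fingers": -1},
    {"dx": 0, "dy": 0, "dz": 0, "rx": 0, "ry": 0, "rz": 0, "fingers": -1},
    {"dx": 0, "dy": 0, "dz": 0, "rx": 0, "ry": 0, "rz": 0, "fingers": -1},
  ],
  force=40,
)

```text
t: 34.0
tool_pos: [0.556, 0.0572, 0.1871]
tool_rot: [-0.081, -3.137, -0.001]
ft_force: [-11.7, 5.6, 2.8]
width: 0.0001
gripper_force: 5.8
```

Call:
apply_moves(
  motion=[
    {"dx": -30, "dy": 1, "dz": 0, "rx": 0, "ry": 0, "rz": 0, "fingers": -1},
    {"dx": -65, "dy": 3, "dz": 0, "rx": 0, "ry": 0, "rz": 0, "fingers": -1},
    {"dx": -100, "dy": 5, "dz": 0, "rx": 0, "ry": 0, "rz": 0, "fingers": -1},
    {"dx": -116, "dy": 6, "dz": 0, "rx": 0, "ry": 0, "rz": 0, "fingers": -1},
    {"dx": -116, "dy": 6, "dz": 15, "rx": 0, "ry": 0, "rz": 0, "fingers": -1},
    {"dx": -116, "dy": 6, "dz": 60, "rx": 0, "ry": 0, "rz": 0, "fingers": -1},
    {"dx": -116, "dy": 6, "dz": 90, "rx": 0, "ry": 0, "rz": 0, "fingers": -1},
    {"dx": -116, "dy": 6, "dz": 90, "rx": 0, "ry": 0, "rz": 0, "fingers": -1},
  ],
  force=40,
)

```text
t: 34.8
tool_pos: [0.4443, 0.0629, 0.2814]
tool_rot: [0.081, 3.133, 0.001]
ft_force: [0.0, 0.8, -0.9]
width: -0.0004
gripper_force: 0.0
```

```bash
python3 look.py; python3 - <<'E'
from h import *
for n in("top","side"): print([(np.round(w(n,r["centre"]),3).tolist(),round(r["conf"],2)) for l in("ram_handle","dial_grip") for r in ctrl.landmark_of(n,l)])
a=cv2.imread("pics/last_side.png")[145:265,250:440]; b=cv2.imread("pics/last_top.png")[180:232,272:324]
f=lambda x,k:cv2.resize(x,None,fx=k,fy=k,interpolation=2)
a=f(a,2);b=f(b,8); a=cv2.copyMakeBorder(a,0,b.shape[0]-a.shape[0],0,0,0)
cv2.imwrite("pics/c5.png",np.hstack([a,b]))
c=np.array([.642,.0525,0]);u=np.array([.9986,-.053,0]);v=np.array([.053,.9986,0])
D=c-.055*u+.135*v;print(D)
print("disc ctr px",(pix("top",[D+[0,0,.18]])-[272,180])*8+[380,0], "zero dir",(pix("top",[D+.03*u+[0,0,.18]])-[272,180])*8+[380,0],"+y",(pix("top",[D+.03*v+[0,0,.18]])-[272,180])*8+[380,0])
E
```

```text
t 34.8 tcp [0.4443 0.0629 0.2814] yaw_y 87.0 tilt [ 0.008  0.001 -1.   ] w -0.0004 ft [ 0.   0.8 -0.9] 0.0
top
   ([0.407, 0.439, 0.002], 0.93, 'COL')
   ([0.675, -0.129, 0.003], 0.65, 'COL')
   ([0.456, 0.227, 0.003], 0.62, 'COL')
side
   ([0.528, -0.104, 0.004], 0.96, 'COL')
   ([0.462, 0.223, 0.002], 0.63, 'COL')
   ([0.399, 0.436, 0.004], 0.54, 'COL')
   ([0.676, -0.132, -0.004], 0.54, 'COL')
[]
[([0.476, 0.062, 0.2], 0.73), ([0.587, 0.19, 0.165], 0.7)]
[0.594232 0.190226 0.      ]
disc ctr px [[564.63542807 170.33767008]] zero dir [[568.27129558  80.6781008 ]] +y [[473.16564966 168.10981388]]
```

View pics/c5.png

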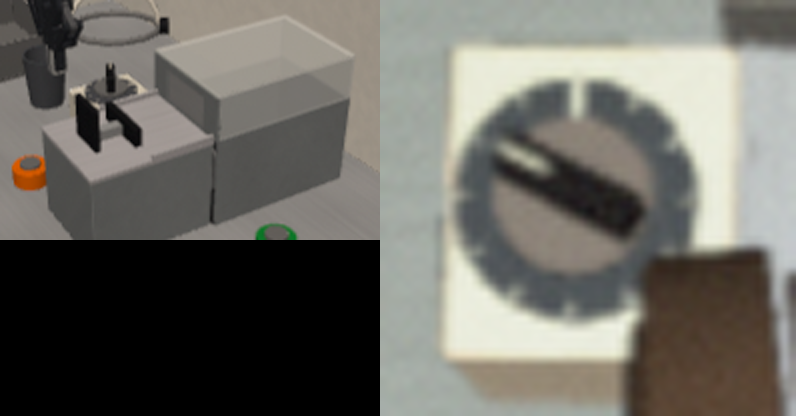

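The close-up shows the white zero mark at (577,100). The bar runs from its pointer end at (500,150) to (640,220), so the pointer is about 65° anticlockwise of zero. The deck is empty and the plunger is back, so I'll grasp the dial.

Call:
apply_moves(
  motion=[
    {"dx": 15, "dy": 13, "dz": 5, "rx": 0, "ry": 0, "rz": 8, "fingers": 0},
    {"dx": 35, "dy": 30, "dz": 5, "rx": 0, "ry": 0, "rz": 16, "fingers": 0},
    {"dx": 60, "dy": 51, "dz": 5, "rx": 0, "ry": 0, "rz": 24, "fingers": 0},
    {"dx": 85, "dy": 72, "dz": 5, "rx": 0, "ry": 0, "rz": 32, "fingers": 0},
    {"dx": 110, "dy": 94, "dz": 5, "rx": 0, "ry": 0, "rz": 40, "fingers": 0},
    {"dx": 130, "dy": 111, "dz": 5, "rx": 0, "ry": 0, "rz": 48, "fingers": 0},
    {"dx": 148, "dy": 126, "dz": -10, "rx": 0, "ry": 0, "rz": 56, "fingers": 0},
    {"dx": 148, "dy": 126, "dz": -40, "rx": 0, "ry": 0, "rz": 64, "fingers": 0},
  ],
  force=30,
)

```text
t: 36.0
tool_pos: [0.5929, 0.1908, 0.2371]
tool_rot: [-1.602, 2.698, -0.001]
ft_force: [0.0, 0.2, -1.3]
width: 0.0427
gripper_force: 0.0
```

```bash
python3 - <<'E'
from h import *
s=ctrl.read_state(); M=R.from_rotvec(s["tool_rot"]).as_matrix();print(s["tool_pos"],np.degrees(np.arctan2(M[1,1],M[0,1])),s["width"],s["joints"][5])
a=snap("side","s6.png")[130:230,250:370]
for n in("side",): print([(np.round(w(n,r["centre"]),3).tolist(),round(r["conf"],2)) for l in("ram_handle","dial_grip") for r in ctrl.landmark_of(n,l)])
cv2.imwrite("pics/c6.png",cv2.resize(a,None,fx=5,fy=5,interpolation=2))
E
```

```text
[0.59294487 0.19078275 0.23708909] 151.4133157573247 0.04274153721789138 -2.3803425949189405
[([0.474, 0.061, 0.201], 0.7), ([0.59, 0.19, 0.167], 0.72)]
```

View pics/c6.png

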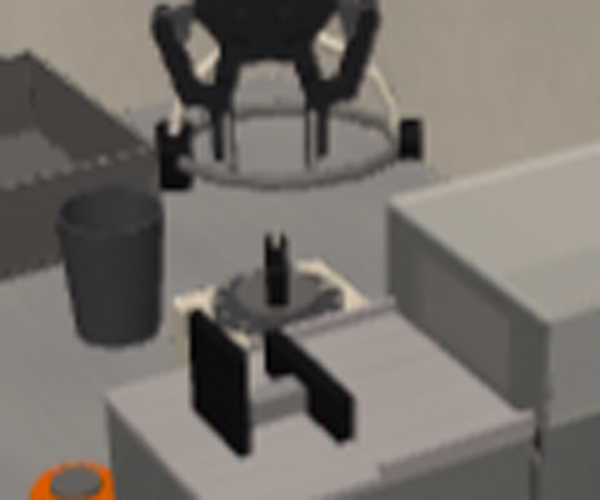

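The bar (275,270) stands centred between the fingers. I'll descend and close.

Call:
apply_moves(
  motion=[
    {"dx": 0, "dy": 0, "dz": -30, "rx": 0, "ry": 0, "rz": 0, "fingers": 0},
    {"dx": 0, "dy": 0, "dz": -60, "rx": 0, "ry": 0, "rz": 0, "fingers": 0},
    {"dx": 0, "dy": 0, "dz": -74, "rx": 0, "ry": 0, "rz": 0, "fingers": 0},
    {"dx": 0, "dy": 0, "dz": -78, "rx": 0, "ry": 0, "rz": 0, "fingers": 0},
    {"dx": 0, "dy": 0, "dz": -78, "rx": 0, "ry": 0, "rz": 0, "fingers": -1},
    {"dx": 0, "dy": 0, "dz": -78, "rx": 0, "ry": 0, "rz": 0, "fingers": -1},
    {"dx": 0, "dy": 0, "dz": -78, "rx": 0, "ry": 0, "rz": 0, "fingers": -1},
    {"dx": 0, "dy": 0, "dz": -78, "rx": 0, "ry": 0, "rz": 0, "fingers": -1},
  ],
  force=30,
)

```text
t: 36.95
tool_pos: [0.5924, 0.188, 0.1607]
tool_rot: [-1.592, 2.703, -0.005]
ft_force: [10.4, -10.5, -2.6]
width: 0.0131
gripper_force: 34.6
```

Call:
apply_moves(
  motion=[
    {"dx": 1, "dy": -1, "dz": 0, "rx": 0, "ry": 0, "rz": -7, "fingers": -1},
    {"dx": 1, "dy": -1, "dz": 0, "rx": 0, "ry": 0, "rz": -15, "fingers": -1},
    {"dx": 1, "dy": -1, "dz": 0, "rx": 0, "ry": 0, "rz": -23, "fingers": -1},
    {"dx": 1, "dy": -1, "dz": 0, "rx": 0, "ry": 0, "rz": -31, "fingers": -1},
    {"dx": 1, "dy": -1, "dz": 0, "rx": 0, "ry": 0, "rz": -39, "fingers": -1},
    {"dx": 1, "dy": -1, "dz": 0, "rx": 0, "ry": 0, "rz": -47, "fingers": -1},
    {"dx": 1, "dy": -1, "dz": 0, "rx": 0, "ry": 0, "rz": -55, "fingers": -1},
    {"dx": 1, "dy": -1, "dz": 0, "rx": 0, "ry": 0, "rz": -60, "fingers": -1},
  ],
  force=30,
)

```text
t: 37.75
tool_pos: [0.5908, 0.1906, 0.1608]
tool_rot: [-0.018, 3.14, 0.006]
ft_force: [-9.0, 25.9, 5.1]
width: 0.0132
gripper_force: 35.9
```

Call:
apply_moves(
  motion=[
    {"dx": 0, "dy": 0, "dz": 0, "rx": 0, "ry": 0, "rz": -4, "fingers": -1},
    {"dx": 0, "dy": 0, "dz": 0, "rx": 0, "ry": 0, "rz": -4.4, "fingers": -1},
    {"dx": 0, "dy": 0, "dz": 0, "rx": 0, "ry": 0, "rz": -4.4, "fingers": -1},
    {"dx": 0, "dy": 0, "dz": 0, "rx": 0, "ry": 0, "rz": -4.4, "fingers": -1},
    {"dx": 0, "dy": 0, "dz": 0, "rx": 0, "ry": 0, "rz": -4.4, "fingers": 0},
    {"dx": 0, "dy": 0, "dz": 0, "rx": 0, "ry": 0, "rz": -4.4, "fingers": 0},
    {"dx": 0, "dy": 0, "dz": 0, "rx": 0, "ry": 0, "rz": -4.4, "fingers": 0},
    {"dx": 0, "dy": 0, "dz": 20, "rx": 0, "ry": 0, "rz": -4.4, "fingers": 0},
  ],
  force=30,
)

```text
t: 38.55
tool_pos: [0.5897, 0.1871, 0.1774]
tool_rot: [-0.093, -3.137, 0.002]
ft_force: [0.4, 0.5, 0.1]
width: 0.0426
gripper_force: 0.0
```

Call:
apply_moves(
  motion=[
    {"dx": 0, "dy": 0, "dz": 40, "rx": 0, "ry": 0, "rz": 0, "fingers": 0},
    {"dx": 0, "dy": 0, "dz": 80, "rx": 0, "ry": 0, "rz": 0, "fingers": 0},
    {"dx": -30, "dy": 0, "dz": 110, "rx": 0, "ry": 0, "rz": 0, "fingers": 0},
    {"dx": -60, "dy": 0, "dz": 110, "rx": 0, "ry": 0, "rz": 0, "fingers": 0},
    {"dx": -90, "dy": 0, "dz": 110, "rx": 0, "ry": 0, "rz": 0, "fingers": 0},
    {"dx": -110, "dy": -30, "dz": 110, "rx": 0, "ry": 0, "rz": 0, "fingers": 0},
    {"dx": -120, "dy": -70, "dz": 110, "rx": 0, "ry": 0, "rz": 0, "fingers": 0},
    {"dx": -130, "dy": -120, "dz": 110, "rx": 0, "ry": 0, "rz": 0, "fingers": 0},
  ],
  force=30,
)

```text
t: 39.35
tool_pos: [0.4604, 0.0681, 0.2893]
tool_rot: [0.09, 3.139, 0.0]
ft_force: [1.5, -1.5, 0.7]
width: 0.0429
gripper_force: 0.0
```

```bash
python3 look.py; python3 - <<'E'
from h import *
print([(np.round(w("side",r["centre"]),3).tolist(),round(r["conf"],2)) for l in("ram_handle",) for r in ctrl.landmark_of("side",l)])
a=cv2.imread("pics/last_side.png")[145:265,250:440]; b=cv2.imread("pics/last_top.png")[180:232,272:324]
f=lambda x,k:cv2.resize(x,None,fx=k,fy=k,interpolation=2)
a=f(a,2);b=f(b,8); a=cv2.copyMakeBorder(a,0,b.shape[0]-a.shape[0],0,0,0)
cv2.imwrite("pics/c7.png",np.hstack([a,b]))
E
```

```text
t 39.4 tcp [0.4604 0.0681 0.2893] yaw_y 86.7 tilt [ 0.001  0.    -1.   ] w 0.0429 ft [ 1.5 -1.5  0.7] 0.0
top
   ([0.404, 0.437, -0.001], 0.94, 'COL')
   ([0.674, -0.127, 0.0], 0.5, 'COL')
side
   ([0.463, 0.224, -0.003], 0.81, 'COL')
   ([0.531, -0.101, 0.004], 0.77, 'COL')
   ([0.675, -0.13, -0.001], 0.71, 'COL')
   ([0.399, 0.435, 0.003], 0.67, 'COL')
[([0.474, 0.061, 0.2], 0.57)]
```

View pics/c7.png

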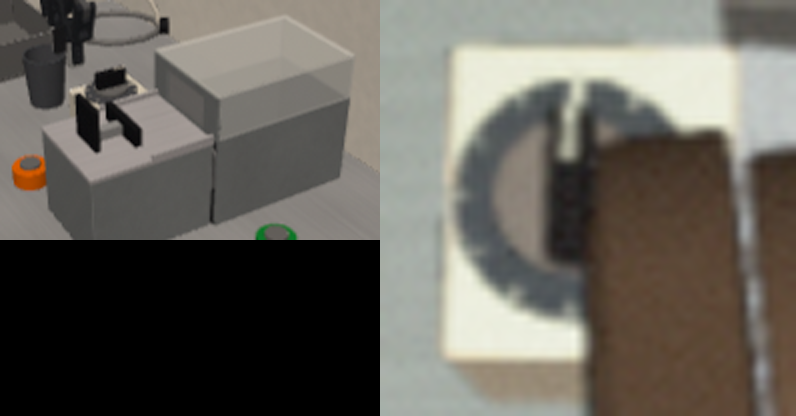

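The pointer now lies at the zero mark around (572,100). I'll move the arm aside and measure it properly.

Call:
apply_moves(
  motion=[
    {"dx": 0, "dy": -30, "dz": 0, "rx": 0, "ry": 0, "rz": 0, "fingers": 0},
    {"dx": 0, "dy": -70, "dz": 0, "rx": 0, "ry": 0, "rz": 0, "fingers": 0},
    {"dx": 0, "dy": -110, "dz": 0, "rx": 0, "ry": 0, "rz": 0, "fingers": 0},
    {"dx": 0, "dy": -150, "dz": 0, "rx": 0, "ry": 0, "rz": 0, "fingers": 0},
    {"dx": 0, "dy": -190, "dz": 0, "rx": 0, "ry": 0, "rz": 0, "fingers": 0},
    {"dx": 0, "dy": -220, "dz": 0, "rx": 0, "ry": 0, "rz": 0, "fingers": 0},
    {"dx": 0, "dy": -240, "dz": 0, "rx": 0, "ry": 0, "rz": 0, "fingers": 0},
    {"dx": 0, "dy": -240, "dz": 0, "rx": 0, "ry": 0, "rz": 0, "fingers": 0},
  ],
  force=30,
)

```text
t: 40.4
tool_pos: [0.4619, -0.1726, 0.2887]
tool_rot: [0.094, 3.14, -0.001]
ft_force: [0.3, -0.1, 0.3]
width: 0.0428
gripper_force: 0.0
```

```bash
python3 - <<'E'
from h import *
im=snap("top","t8.png"); x0,y0=272,180
g=cv2.cvtColor(im,cv2.COLOR_BGR2GRAY)[180:232,272:324]
g=cv2.resize(g,None,fx=8,fy=8,interpolation=2)
cv2.imwrite("pics/c8.png",g)
def W(u,z): return onz("top",((u[0]+.5)/8-.5+x0,(u[1]+.5)/8-.5+y0),z)[:2]
# bar: dark pixels in the inner disc
m=np.zeros_like(g);cv2.circle(m,(195,190),78,255,-1)
d=((g<60)&(m>0)).astype(np.uint8); n,l,s,c=cv2.connectedComponentsWithStats(d)
k=1+np.argmax(s[1:,4]); pts=np.argwhere(l==k)[:,::-1].astype(np.float32); print("area",len(pts))
vx,vy,px,py=cv2.fitLine(pts,cv2.DIST_L2,0,.01,.01).ravel()
a,b=W((px-40*vx,py-40*vy),.179),W((px+40*vx,py+40*vy),.179)
D=a-b if a[0]>b[0] else b-a; print("bar yaw",np.degrees(np.arctan2(D[1],D[0])),(px,py),cv2.minAreaRect(pts))
# deck/pedestal/bin edges -> station yaw
full=cv2.cvtColor(im,cv2.COLOR_BGR2GRAY)
for L in cv2.createLineSegmentDetector().detect(full)[0][:,0]:
    if np.hypot(L[2]-L[0],L[3]-L[1])>28 and 275<L[0]<390 and 80<L[1]<265:
        z=.22 if L[1]<184 and L[3]<190 else .15
        p,q=onz("top",L[:2],z)[:2],onz("top",L[2:],z)[:2]; e=q-p
        print(np.round(L),np.round((np.degrees(np.arctan2(e[1],e[0]))+45)%90-45,2))
for n in ("side",):
    ctrl.read_camera(n)
    for l in("flap","flap_mouth","ram_handle"): print(l,[(np.round(w(n,r["centre"]),3).tolist(),round(r["conf"],2)) for r in ctrl.landmark_of(n,l)])
E
```

```text
area 4366
bar yaw -7.916029103139337 (np.float32(190.69194), np.float32(203.73729)) ((189.62982177734375, 188.53314208984375), (41.2586784362793, 148.7940216064453), 3.012787342071533)
[329. 219. 362. 220.] -2.23
[362. 225. 329. 225.] -2.41
[314. 179. 381. 180.] -2.33
[377. 186. 316. 185.] -2.31
[281. 224. 317. 225.] -2.27
[316. 258. 376. 259.] -2.74
[312. 185. 282. 185.] -1.73
[379.  87. 317.  87.] -2.25
[315.  88. 313. 177.] -2.32
[382. 178. 380.  89.] -2.32
[316. 226. 315. 257.] -3.25
[369. 261. 318. 261.] -2.1
[377.  92. 378. 176.] -2.47
[316. 223. 316. 188.] -1.33
[318.  90. 378.  90.] -2.45
[377. 176. 318. 176.] -2.11
[317. 176. 318.  97.] -2.24
[376. 258. 376. 224.] -2.09
[372. 222. 372. 189.] -2.67
[376. 221. 376. 189.] -2.9
[321. 121. 368. 122.] -2.31Traceback (most recent call last):
  File "<stdin>", line 23, in <module>
ValueError: it knows: bin_floor, cart, cup, dial_grip, earmuff, flap_mouth, goggles, load_spot, ram_handle, square_filter, station
```

View pics/c8.png

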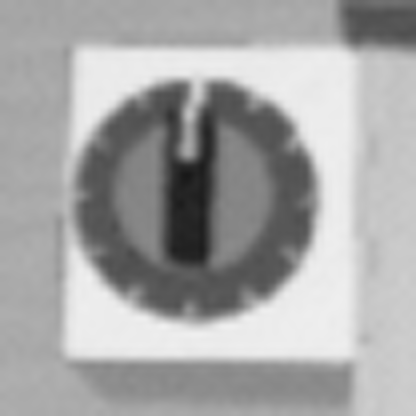

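```bash
python3 -c "
from h import *
print(ctrl.hand_in())"
```

```text
the job is handed in; nothing more can be done
None
```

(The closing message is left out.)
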